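# Row up sample carriers on the tilting fence tray

### The job

Get the sample carriers ready in one closed row for the microscope: first take the orange transit block off the hinged tray and stand it on the black mat, and stand every carrier from the mat upright on the white loading strip of the tray, clear of the fence, then lift the tray by its yellow handle by about 30 degrees until all of them have slid down flush against the fence, and lower it back level. Then draw the sprung red-gripped jaw out along the fence to the tick for that number of carriers, so that they stand side by side without gaps against the end stop, and let the jaw go back home. Leave the objective and the tape roll alone; if something gets knocked out of place, put it right.

Things in the scene. Friction and masses are not known exactly. Their poses are not given: they have to be found in the camera images.
- tray_corner (a point): Inner corner of the tray where aluminium fence meets end stop, at the floor's top (40 mm above the table, tray down). Moves with the tray. Axes, tray down: x level, square to the fence and away from it; y level, along the fence, out past the end stop (the floor lies at negative y); z up. Slick blue floor 170 (x) by 240 mm (-y). Fence 22 mm high, end stop 18, other walls 12; all 6 mm thick.
- strip_mid (a point): Middle of the white loading strip on the tray's floor. Strip 90 mm in x (80 to 170 mm from the fence, up to the far wall) by 240 mm along the fence. Axes as tray_corner, moves with the tray. A carrier flush with the fence fills 0 to 70 mm from it.
- tray (a joint): Tilt of the hinged tray, rad: 0 = down, level; grows to 0.6 (34 degrees) as the handle side is lifted. The hinge is a level line parallel to the fence, 3 mm behind the fence's inner face (x = -3 mm of tray_corner) and 10 mm below the top of the floor. The tray weighs 0.9 kg and falls back down, damped, if let go.
- tray_handle (a point): Middle of the tray's yellow handle, a round bar 12 mm thick, 120 mm long, parallel to the fence, 218 mm from the fence's inner face, 46 mm above the table with the tray down; its centre line is 42 mm clear of the tray's far wall, so fingers can straddle it from above. Moves with the tray; axes as tray_corner.
- jaw (a joint): Travel, m, of the sprung jaw along the fence towards the end stop: 0 = home in its bay (face 240 mm from the end stop), up to 0.145. With n carriers closed up it stands at 0.240 - 0.032 n; ticks on the fence's top show where its face then is: white for 4 carriers, yellow 5, red 6. The spring pulls it home, with 1.3 N at home to 4.9 N at full travel; let go, it goes home by itself, damped.
- jaw_grip (a point): Middle of the jaw's red upright grip rib, 12 mm thick (tray_corner's x) by 26 mm long (its y), 71 mm above the table with the tray down; the rib is free from 15 to 43 mm above the tray's floor. The jaw's steel pushing face, 60 mm wide and 20 mm high, is 33 mm ahead of this point, towards the end stop. Axes as tray_corner. Moves with jaw and tray.
- carrier1_mid (a point): Sample carrier: aluminium block 70 (x) x 32 (y) x 18 mm, amber film on top, with a black lifting rib 12 (x) x 26 (y) mm across its middle that rises 22 mm more (40 mm in all). About 120 g. This point is over the middle of the block, 20 mm above its underside; z up. Both ends are alike. Four to six carriers start on the black mat (3 mm thick); absent ones are None.
- carrier2_mid (a point): Sample carrier: aluminium block 70 (x) x 32 (y) x 18 mm, amber film on top, with a black lifting rib 12 (x) x 26 (y) mm across its middle that rises 22 mm more (40 mm in all). About 120 g. This point is over the middle of the block, 20 mm above its underside; z up. Both ends are alike. Four to six carriers start on the black mat (3 mm thick); absent ones are None.
- carrier3_mid (a point): Sample carrier: aluminium block 70 (x) x 32 (y) x 18 mm, amber film on top, with a black lifting rib 12 (x) x 26 (y) mm across its middle that rises 22 mm more (40 mm in all). About 120 g. This point is over the middle of the block, 20 mm above its underside; z up. Both ends are alike. Four to six carriers start on the black mat (3 mm thick); absent ones are None.
- carrier4_mid (a point): Sample carrier: aluminium block 70 (x) x 32 (y) x 18 mm, amber film on top, with a black lifting rib 12 (x) x 26 (y) mm across its middle that rises 22 mm more (40 mm in all). About 120 g. This point is over the middle of the block, 20 mm above its underside; z up. Both ends are alike. Four to six carriers start on the black mat (3 mm thick); absent ones are None.
- carrier5_mid (a point): Sample carrier: aluminium block 70 (x) x 32 (y) x 18 mm, amber film on top, with a black lifting rib 12 (x) x 26 (y) mm across its middle that rises 22 mm more (40 mm in all). About 120 g. This point is over the middle of the block, 20 mm above its underside; z up. Both ends are alike. Four to six carriers start on the black mat (3 mm thick); absent ones are None.
- carrier6_mid (a point): Sample carrier: aluminium block 70 (x) x 32 (y) x 18 mm, amber film on top, with a black lifting rib 12 (x) x 26 (y) mm across its middle that rises 22 mm more (40 mm in all). About 120 g. This point is over the middle of the block, 20 mm above its underside; z up. Both ends are alike. Four to six carriers start on the black mat (3 mm thick); absent ones are None.
- transit_mid (a point): Orange plastic transit block, 70 (x) x 44 (y) x 22 mm with an orange lifting rib 12 (x) x 28 (y) mm across its middle that rises 22 mm more (44 mm in all), 150 g. Stands somewhere on the tray's floor at the start. This point is over its middle, 22 mm above its underside; z up.
- mat: Black rubber mat fixed to the table, 290 x 290 x 3 mm; origin in the middle of its underside, z up. The carriers start on it; the middle of its far edge (x = 90 mm, y = 0 of its own axes; x away from the robot) is free at the start.
- objective: Bystander: steel microscope objective with a yellow ring, 47 mm in diameter, 92 mm tall, standing; origin in the middle of its underside.
- tape_roll: Bystander: roll of amber tape, 90 mm in diameter, 19 mm high, lying flat; origin in the middle of its underside.

How it is judged:
By the outcome, as a careful person would: the job done as asked, in the order asked, and still so for the second after the job is handed in, with the robot touching nothing.
Of carrier1, carrier2, carrier3, carrier4, carrier5, carrier6 only 4 to 6 are there at a start; the rules pass over those that are not, and their reading is None.
At some moment in a run one of carrier1, carrier2, carrier3, carrier4, carrier5, carrier6 may be knocked a few centimetres aside while the robot is not near it.
Once in a run the grip may slacken for a moment while it holds something.
It also fails if it takes over 210 s, if anything falls off the work surface, if the arm or the gripper's body presses on something with over 40 N, if the wrist force passes 120 N, or if a joint passes its speed limit or range.

### The arm

A 6-joint arm with a two-finger parallel gripper is mounted at the origin on the work surface. World frame = base frame: x ahead of the robot, y to its left, z up, the work surface at z = 0. Lengths are in m, angles in rad, forces in N, time in s.
With the tool pointing down it reaches from about 0.35 to 0.8 m from the base axis. Payload 7.3 kg.
Tool frame: the origin (TCP) lies between the finger pads; the fingertips stand 8 mm ahead of it and the grasp point (between the pads) lies 11 mm behind it; z points along the fingers, y is the direction in which the jaws open and shut (so a half turn about z gives the same grasp; the last joint's range is limited). The gripper opens to 85 mm and grips with 20 to 120 N. Pads are 22 mm wide; open, the fingers measure 114 mm over their backs; the gripper's body (76 mm by 85 mm) begins 54 mm behind the grasp point. The pads swing forward as they close: fully open they stand 13 mm farther back than shut.
Start: joints at [1.006, 0.342, 1.524, -0, 1.275, -0.146], TCP at [0.213, 0.48, 0.239] pointing down, gripper open.
Joint ranges: [-2.53, 2.53], [-0.77, 2.02], [0.04, 2.7], [-1, 4.14], [0.28, 2.66], [-3.11, 3.11]. Speed limits (rad/s): [2.57, 2.57, 3.14, 3.14, 3.14, 3.14].

### API

Orientations are given as a rotation vector (axis times angle).
In Python, from bench import observe, read_camera, get_calibration, hand_in gives the robot as it stands.
- The arm moves only by the shell command python3 -m crank 'ROWS'. ROWS is text: rows parted by semicolons, each of 5 numbers parted by spaces: the closure, from -1 (fully open) to 1 (shut), so that 0 is half open, then the shift along the world's x, y, z in cm, then the turn about the world's z in rad. In form: jaw x y z twist; .... A call has 1 to 20 rows; each row shifts and turns the commanded pose from where the row before left it; what a row does not reach is not made up. A row lasts 1/8 s, in which the tool goes at most 62.5 mm and 10.7 degrees, less where a joint would pass 70% of its speed; a pose out of reach is approached as far as the arm can. A call with a gripper value outside its range is refused whole. The fingers move at their own pace and stop on an object; the grip force is fixed at half the most. Time passes only in rows, so rows that do not move let the fingers close. It gives the time, the measured TCP pose, the force and the opening at its end, in the units of the state.
- observe(): the state, without advancing time (a new reading comes with each control period).
- read_camera(name): name is "side" or "top"; returns (picture, depth): 384x512x3 uint8, red, green, blue; 384x512 float32, m along the optical axis (not along the pixel's ray), 0 where there is no reading.
- get_calibration(name): a dict with "K" (3x3 intrinsics, pixels), "R" (3x3) and "t" (3): a world point X has camera coordinates R X + t. Camera axes: x right, y down, z forward; pixel columns grow to the right and rows downward; lengths in m; the calibration is good to about 2 mm. A picture is of the moment at which its call begins. get_calibration takes no time and is no camera call.
- hand_in(): hands the job in, once; it reports no verdict.
The state is a dict: "time_s": time; "q": joint angles; "dq": joint speeds; "effort": joint torques, N m; "ee_pos": TCP position; "tool_rot": TCP orientation; "ft_force": force on the tool from outside, world axes, zero at the start; "moment": the same for the moment, N m; "finger_gap": opening from 0.0 (shut) to 1.0 (fully open).
Only numpy, scipy, OpenCV 4.12 (cv2) and the standard library are available. Lean on these libraries where they do the work, as an engineer would, in place of code of your own. Each camera call takes 0.05 s, during which the arm holds its last target.

## Working session

There is one attempt and no reset: what is moved stays moved. The work goes in short steps, Python scripts to look and compute and a shell command to move; the robot and the scene stay as the last step left them, time stands still between calls to the robot, and variables do not carry over. Pictures are saved under pics/ and viewed, and the job is handed in when it is done.

```bash
ls; mkdir -p pics; python3 - <<'E'
from bench import *
import cv2,numpy as np
s=observe();print({k:np.round(v,3) for k,v in s.items()})
for n in("side","top"):
    p,d=read_camera(n);cv2.imwrite(f"pics/{n}0.png",p[:,:,::-1]);np.save(f"pics/{n}0.npy",d)
    c=get_calibration(n);print(n,np.round(c["K"],1),np.round(c["R"],3),np.round(c["t"],3))
E
```

```text
pics
{'time_s': np.float64(0.0), 'q': array([ 1.006,  0.343,  1.525,  0.   ,  1.275, -0.146]), 'dq': array([ 0.001,  0.001, -0.002,  0.001, -0.   , -0.   ]), 'effort': array([-0.0000e+00, -4.3367e+01, -2.4601e+01, -0.0000e+00,  8.0000e-03,
        0.0000e+00]), 'ee_pos': array([0.213, 0.479, 0.239]), 'tool_rot': array([-6.530e-01, -3.072e+00,  2.000e-03]), 'ft_force': array([0.223, 0.143, 0.624]), 'moment': array([-0.024, -0.033, -0.007]), 'finger_gap': np.float64(0.998)}
side [[461.2   0.  259. ]
 [  0.  461.2 183.5]
 [  0.    0.    1. ]] [[ 0.988 -0.154 -0.015]
 [-0.098 -0.549 -0.83 ]
 [ 0.12   0.821 -0.558]] [-0.566  0.135  1.076]
top [[434.9   0.  257.5]
 [  0.  434.9 192.3]
 [  0.    0.    1. ]] [[ 0.019 -1.     0.004]
 [-0.993 -0.02  -0.119]
 [ 0.119 -0.002 -0.993]] [-0.005  0.61   1.289]
```

View pics/side0.png

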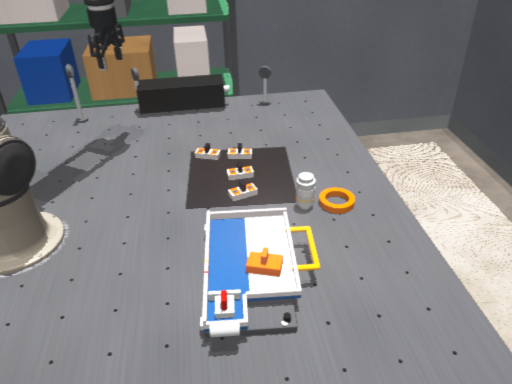

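View pics/top0.png

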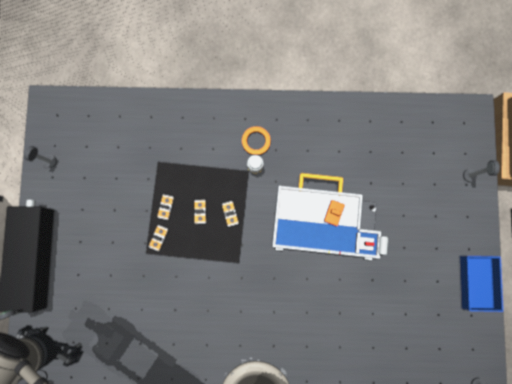

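```bash
cat > h.py <<'E'
import numpy as np,cv2
from bench import *
def pix(name,u,v,z):
    c=get_calibration(name);K,R,t=map(np.array,(c["K"],c["R"],c["t"]))
    r=R.T@np.linalg.solve(K,[u,v,1]);o=-R.T@t
    return o+r*(z-o[2])/r[2]
def proj(name,X):
    c=get_calibration(name);K,R,t=map(np.array,(c["K"],c["R"],c["t"]))
    p=K@(R@np.array(X)+t);return p[:2]/p[2]
def cloud(name,d):
    c=get_calibration(name);K,R,t=map(np.array,(c["K"],c["R"],c["t"]))
    v,u=np.mgrid[:384,:512]
    P=np.stack([(u-K[0,2])/K[0,0]*d,(v-K[1,2])/K[1,1]*d,d],-1)
    return (P-t)@R
def crop(img,u0,u1,v0,v1,s,fn):
    c=cv2.resize(np.ascontiguousarray(img[v0:v1,u0:u1,::-1]),None,fx=s,fy=s,interpolation=cv2.INTER_CUBIC)
    for u in range((u0+9)//10*10,u1,10):
        cv2.putText(c,str(u),((u-u0)*s,9),0,.33,(0,255,0),1);cv2.line(c,((u-u0)*s,10),((u-u0)*s,16),(0,255,0),1)
    for v in range((v0+9)//10*10,v1,10):
        cv2.putText(c,str(v),(0,(v-v0)*s+4),0,.33,(0,255,0),1);cv2.line(c,(22,(v-v0)*s),(28,(v-v0)*s),(0,255,0),1)
    cv2.imwrite(fn,c)
def shot(name,tag):
    p,d=read_camera(name);cv2.imwrite(f"pics/{tag}.png",p[:,:,::-1]);np.save(f"pics/{tag}.npy",d);return p,d
E
python3 - <<'E'
from h import *
t=cv2.imread("pics/top0.png")[:,:,::-1]
crop(t,140,260,155,270,6,"pics/topmat.png");crop(t,265,395,165,265,6,"pics/toptray.png")
E
```

```text
(no output)
```

View pics/topmat.png

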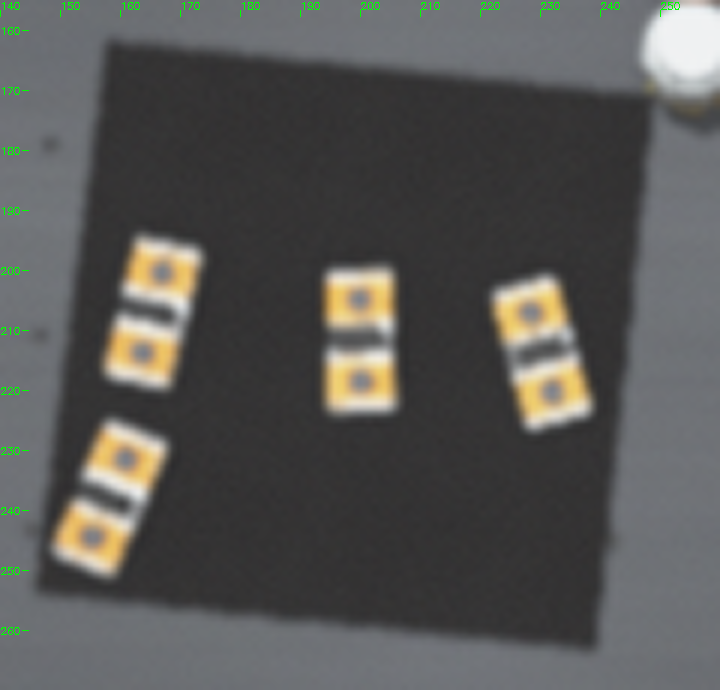

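View pics/toptray.png

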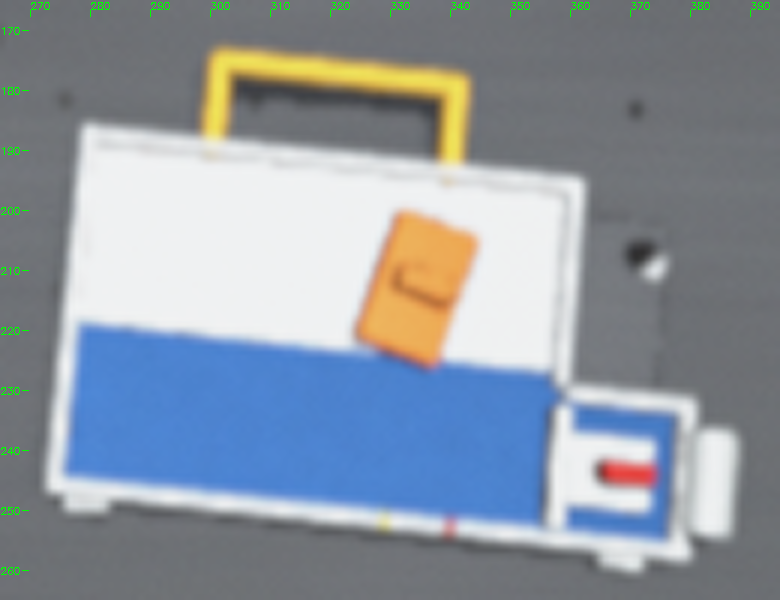

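```bash
cat >> h.py <<'E'
def carriers(p,z=0.021,box=(140,260,155,270)):
    u0,u1,v0,v1=box
    g=p[v0:v1,u0:u1].astype(int).max(2)
    m=(g>110).astype(np.uint8)
    m=cv2.morphologyEx(m,cv2.MORPH_CLOSE,np.ones((5,5)))
    n,l,s,c=cv2.connectedComponentsWithStats(m);out=[]
    for i in range(1,n):
        if not 130<s[i,4]<600:continue
        pts=cv2.findNonZero((l==i).astype(np.uint8))[:,0]+[u0,v0]
        W=np.array([pix("top",a,b,z)[:2] for a,b in pts],np.float32)
        r=cv2.minAreaRect(W*1000);b=cv2.boxPoints(r)/1000
        e=[b[1]-b[0],b[2]-b[1]];e=max(e,key=np.linalg.norm);a=np.arctan2(e[1],e[0])
        a=(a+np.pi/2)%np.pi-np.pi/2
        out.append((np.round(np.array(r[0])/1000,4),np.round(r[1],0),round(float(a),3),np.round(pts.mean(0),1)))
    return out
E
python3 - <<'E'
from h import *
p=cv2.imread("pics/top0.png")[:,:,::-1]
for o in carriers(p):print(o)
print("tray corner blue",pix("top",276,244.5,.04),"fence far end",pix("top",356,253,.04))
print("bndry",pix("top",278,219,.04),pix("top",356,227.5,.04))
print("handle",pix("top",302.5,175,.052),pix("top",341,179,.052))
print("farwall in L",pix("top",282,188.5,.04),pix("top",359,197,.04))
print("jaw grip",pix("top",369,243.8,.083))
m=[pix("top",*q,.003) for q in((158,162),(248,171),(239,263),(146.5,253))];print("mat",m,np.mean(m,0))
tb=[pix("top",*q,.062) for q in((331.5,200),(344.5,204.5),(337,226),(324,221))];print("transit",tb,np.mean(tb,0))
print("obj",pix("top",255,163,.092),"tape",pix("top",256,140,.019))
d=np.load("pics/top0.npy");W=cloud("top",d)
for u,v in((300,235),(300,205),(334,214),(334,211),(369,244),(165,200),(322,176)):print(u,v,W[v,u].round(4))
E
```

```text
(array([0.5615, 0.2899]), array([37., 76.]), -0.202, array([165. , 206.7]))
(array([0.5504, 0.1835]), array([74., 34.]), 0.034, array([199.5, 211.3]))
(array([0.5451, 0.0905]), array([75., 37.]), 0.294, array([229.8, 213.4]))
tray corner blue [ 0.45291852 -0.05174454  0.04      ] fence far end [ 0.43225315 -0.29156332  0.04      ]
bndry [ 0.52945949 -0.0567048   0.04      ] [ 0.50841572 -0.29216191  0.04      ]
handle [ 0.66341057 -0.1284948   0.052     ] [ 0.6534762  -0.24512352  0.052     ]
farwall in L [ 0.62252695 -0.06762497  0.04      ] [ 0.60110004 -0.30201521  0.04      ]
jaw grip [ 0.46007195 -0.31967588  0.083     ]
mat [array([0.70377522, 0.32179275, 0.003     ]), array([0.68071082, 0.03780601, 0.003     ]), array([0.3944723, 0.0591676, 0.003    ]), array([0.4194081 , 0.34389202, 0.003     ])] [0.54959161 0.19066459 0.003     ]
transit [array([ 0.58796716, -0.21454873,  0.062     ]), array([ 0.57523848, -0.2533222 ,  0.062     ]), array([ 0.51080958, -0.2307737 ,  0.062     ]), array([ 0.52487412, -0.19220543,  0.062     ])] [ 0.54972233 -0.22271251  0.062     ]
obj [0.68986835 0.01586036 0.092     ] tape [0.77691325 0.01454678 0.019     ]
300 235 [ 0.4827 -0.1235  0.0402]
300 205 [ 0.5728 -0.1224  0.0443]
334 214 [ 0.5454 -0.2199  0.0733]
334 211 [ 0.5532 -0.2174  0.0874]
369 244 [ 0.4595 -0.3205  0.08  ]
165 200 [0.5821 0.2903 0.0225]
322 176 [ 0.6616 -0.1876  0.0518]
```

```bash
python3 -m crank '0 2.4 -5 0 -.106;0 2.4 -5 0 -.106;0 2.4 -5 0 -.106;0 2.4 -5 0 -.106;0 2.4 -5 0 -.106;0 2.4 -5 0 -.106;0 2.4 -5 0 -.106;0 2.4 -5 0 -.106;0 2.4 -5 0 -.106;0 2.4 -5 0 -.106;0 2.4 -5 0 -.106;0 2.4 -5 0 -.106;0 2.4 -5 0 -.106;0 2.5 -5.2 0 -.106;0 0 0 0 0;0 0 0 0 0'
python3 - <<'E'
from h import *
p=cv2.imread("pics/top0.png")[:,:,::-1]
tb=[pix("top",*q,.021) for q in((158.5,225),(168,228.5),(159.5,251.5),(149,247))];print(tb,np.mean(tb,0))
c,_=shot("side","side1");crop(c,180,330,180,340,5,"pics/side1c.png")
s=observe();print(s['tool_rot'],s['q'])
E
```

```text
time_s: 2.1
ee_pos: [0.55, -0.2219, 0.2386]
tool_rot: [-2.556, -1.823, 0.001]
ft_force: [-0.1, -0.5, -0.1]
finger_gap: 0.501
[array([0.50517434, 0.30703199, 0.021     ]), array([0.49508316, 0.27758589, 0.021     ]), array([0.42509097, 0.30029159, 0.021     ]), array([0.43800877, 0.33274853, 0.021     ])] [0.46583931 0.3044145  0.021     ]
[-2.55604326e+00 -1.82442833e+00  3.91253847e-04] [-5.12048851e-01  4.68659566e-01  1.32706302e+00  3.03358307e-04
  1.34708674e+00 -1.81136530e-01]
```

View pics/side1c.png

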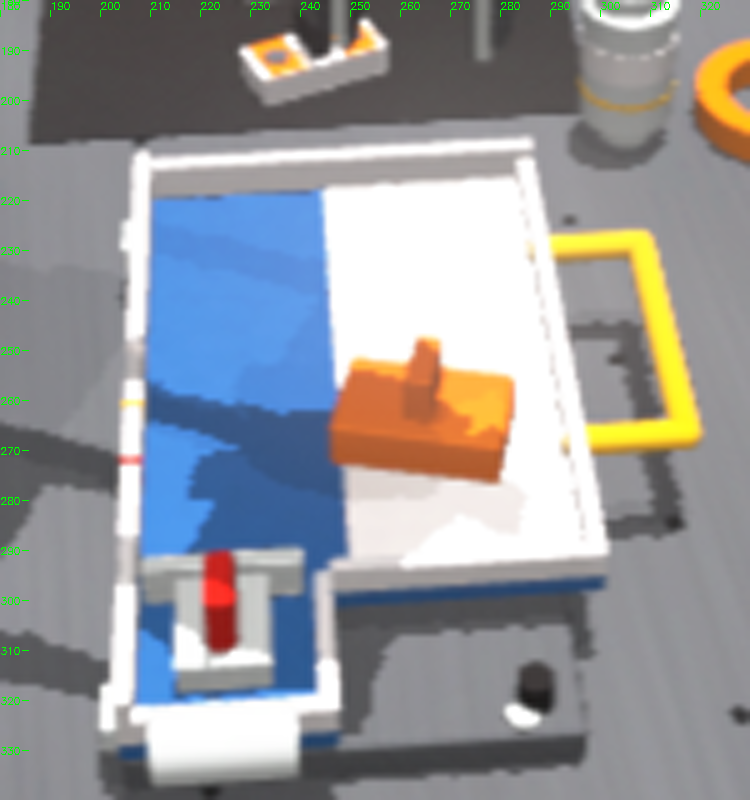

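```bash
python3 -m crank '0 0 0 -3 0;0 0 0 -3 0;0 0 0 -3 0;0 0 0 -3 0;0 0 0 -2 0;0 0 0 -1.5 0;0 0 0 -1 0;0 0 0 0 0;0 0 0 0 0'
python3 - <<'E'
from h import *
c,_=shot("side","side2");crop(c,200,330,160,300,5,"pics/side2c.png")
E
```

```text
time_s: 3.28
ee_pos: [0.5509, -0.2225, 0.0751]
tool_rot: [2.557, 1.823, 0.001]
ft_force: [0.1, -1.1, -0.4]
finger_gap: 0.497
```

View pics/side2c.png

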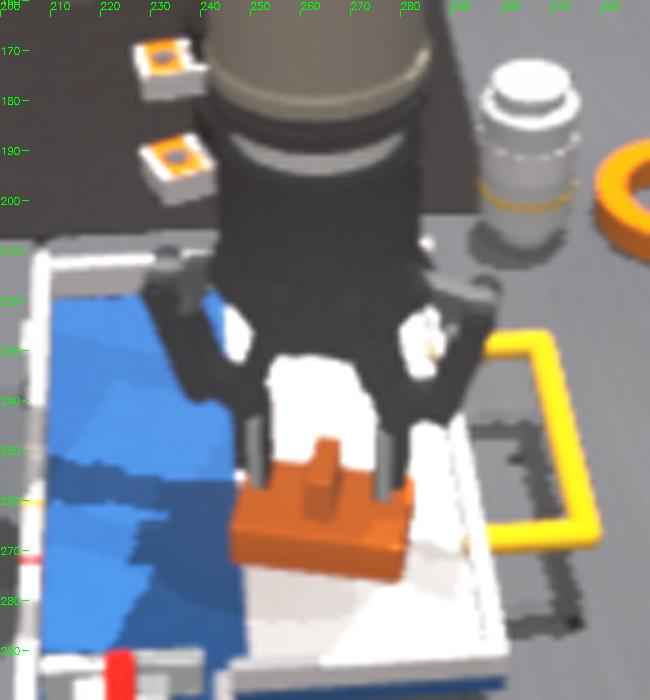

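```bash
python3 -m crank '1 0 0 0 0;1 0 0 0 0;1 0 0 0 0;1 0 0 0 0;1 0 0 0 0;1 0 0 0 0;1 0 0 1 0;1 0 0 2 0;1 0 0 3 0;1 0 0 2 0;1 0 0 0 0'
```

```text
time_s: 4.7
ee_pos: [0.5511, -0.2227, 0.1558]
tool_rot: [2.556, 1.822, 0.002]
ft_force: [0.0, -0.2, -1.2]
finger_gap: 0.125
```

```bash
python3 -m crank '1 0 4 0 .02;1 0 4 0 .02;1 0 4 0 .02;1 0 4 0 .02;1 0 4 0 .02;1 0 4 0 .02;1 0 4 0 .02;1 1 4 0 .02;1 2 4 0 .02;1 2.8 4.6 0 .02;1 3 0 0 .03;1 0 0 0 .02;1 0 0 -3 0;1 0 0 -3 0;1 0 0 -2 0;1 0 0 -2 0;1 0 0 0 0;1 0 0 0 0'; python3 -c "
from h import *
c,_=shot('side','side3');crop(c,160,330,80,240,5,'pics/side3c.png')"
```

```text
time_s: 6.95
ee_pos: [0.6384, 0.1835, 0.0548]
tool_rot: [2.311, 2.128, 0.0]
ft_force: [-0.8, -1.1, -0.7]
finger_gap: 0.123
```

View pics/side3c.png

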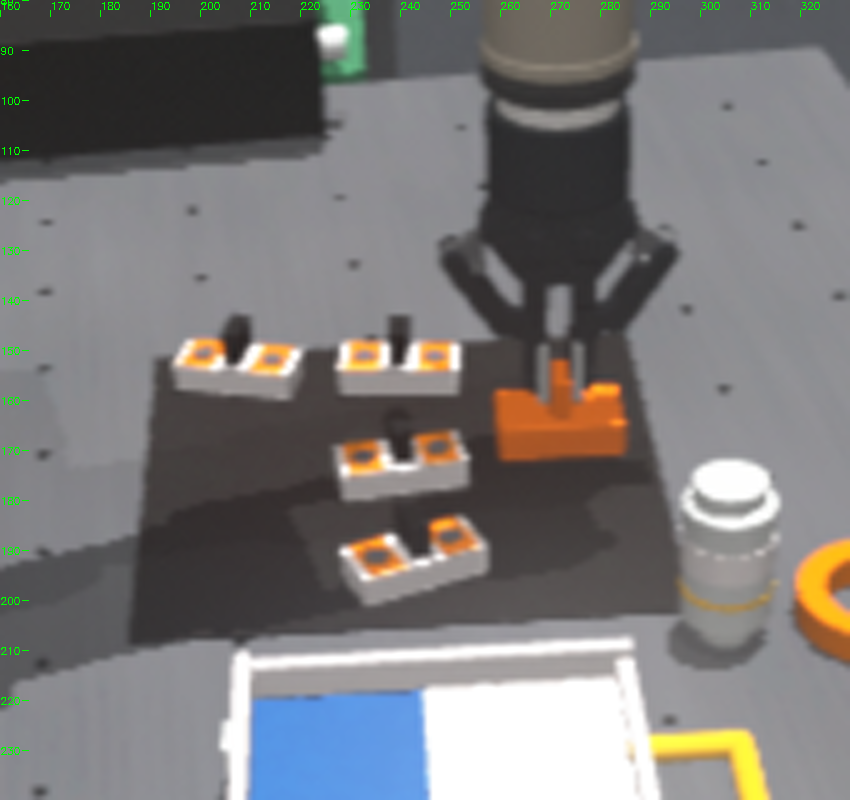

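```bash
python3 -m crank '1 0 0 -.7 0;1 0 0 -.4 0;1 0 0 -.3 0;1 0 0 0 0;1 0 0 0 0'
```

```text
time_s: 7.62
ee_pos: [0.6386, 0.1837, 0.0404]
tool_rot: [2.31, 2.128, 0.0]
ft_force: [-0.5, 0.4, -1.6]
finger_gap: 0.122
```

```bash
python3 -m crank '1 0 0 -.2 0;1 0 0 0 0;1 0 0 0 0'; python3 -m crank '1 0 0 -.1 0;1 0 0 0 0'
```

```text
time_s: 8.0
ee_pos: [0.6385, 0.1837, 0.0383]
tool_rot: [2.311, 2.128, 0.0]
ft_force: [0.5, 0.3, -1.3]
finger_gap: 0.122
time_s: 8.25
ee_pos: [0.6386, 0.1837, 0.038]
tool_rot: [2.31, 2.128, 0.001]
ft_force: [-2.4, -0.1, 2.9]
finger_gap: 0.121
```

```bash
python3 -m crank '0.3 0 0 0 0;0 0 0 0 0;0 0 0 0 0;0 0 0 2 0;0 0 0 3 0;0 0 0 4 0;0 -2 2 4 0;0 -3 4 0 0;0 -3 5 0 0;0 0 0 0 0'; python3 -c "
from h import *
c,_=shot('side','side4');crop(c,160,330,80,240,5,'pics/side4c.png')
p,_=shot('top','top4');crop(p,140,260,155,270,6,'pics/top4c.png')
for o in carriers(p): print(o)"
```

```text
time_s: 9.5
ee_pos: [0.5561, 0.2971, 0.1676]
tool_rot: [-2.305, -2.134, -0.0]
ft_force: [0.2, 0.6, -0.5]
finger_gap: 0.502
(array([0.5621, 0.3171]), array([74., 99.]), -1.506, array([157.3, 207.8]))
(array([0.5451, 0.0905]), array([75., 37.]), 0.294, array([229.8, 213.4]))
```

View pics/top4c.png

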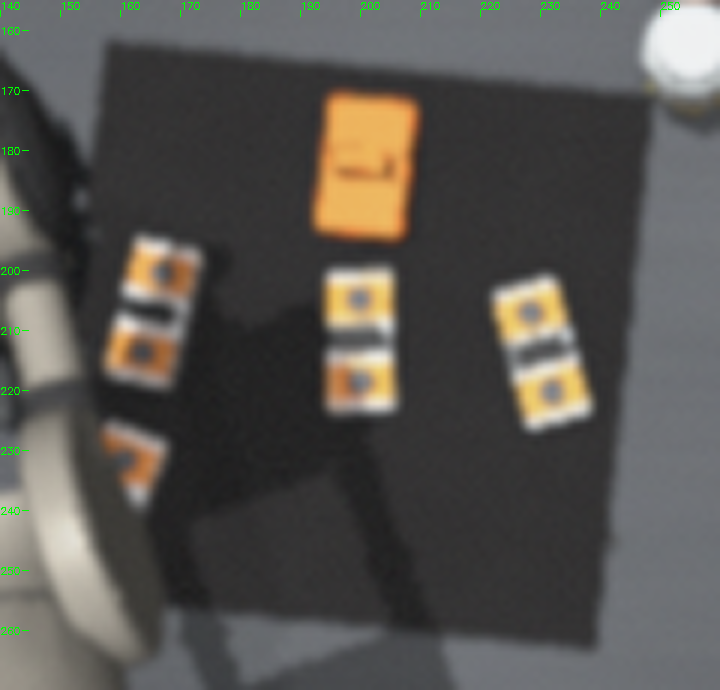

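View pics/side4c.png

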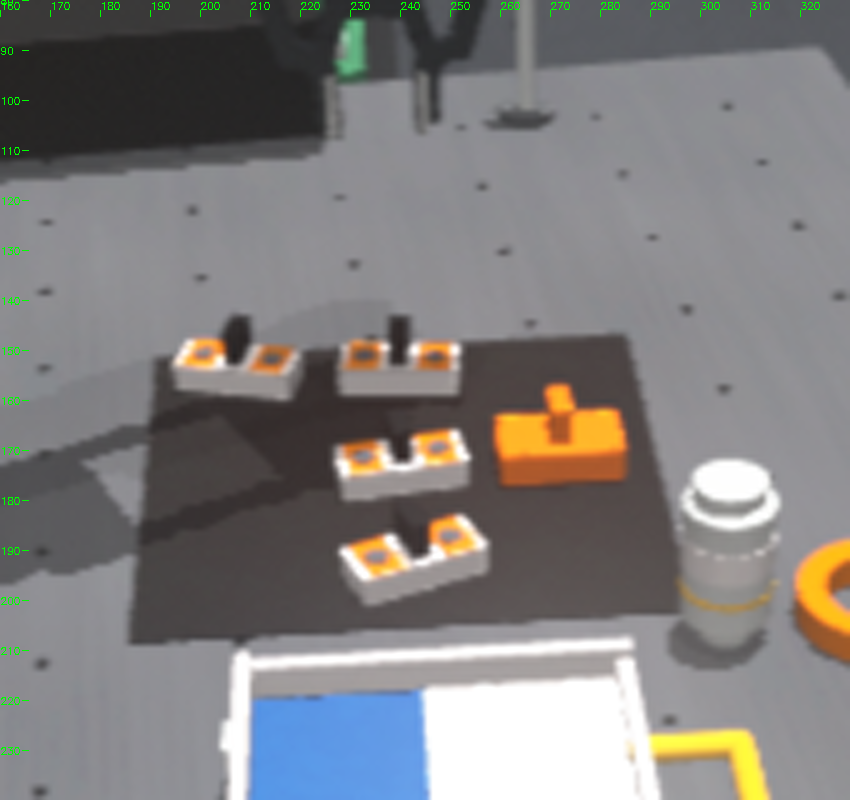

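```bash
python3 -m crank '0 .5 -.7 -2 -.06;0 0 0 -3 -.065;0 0 0 -3 0;0 0 0 -3 0;0 0 0 -1.5 0;0 0 0 -1.1 0;0 0 0 0 0;0 0 0 0 0'; python3 -c "
from h import *
c,_=shot('side','side5');crop(c,170,300,90,210,6,'pics/side5c.png')
"
```

```text
time_s: 10.6
ee_pos: [0.5642, 0.2868, 0.0323]
tool_rot: [2.439, 1.98, 0.003]
ft_force: [0.3, 0.5, 0.2]
finger_gap: 0.497
```

View pics/side5c.png

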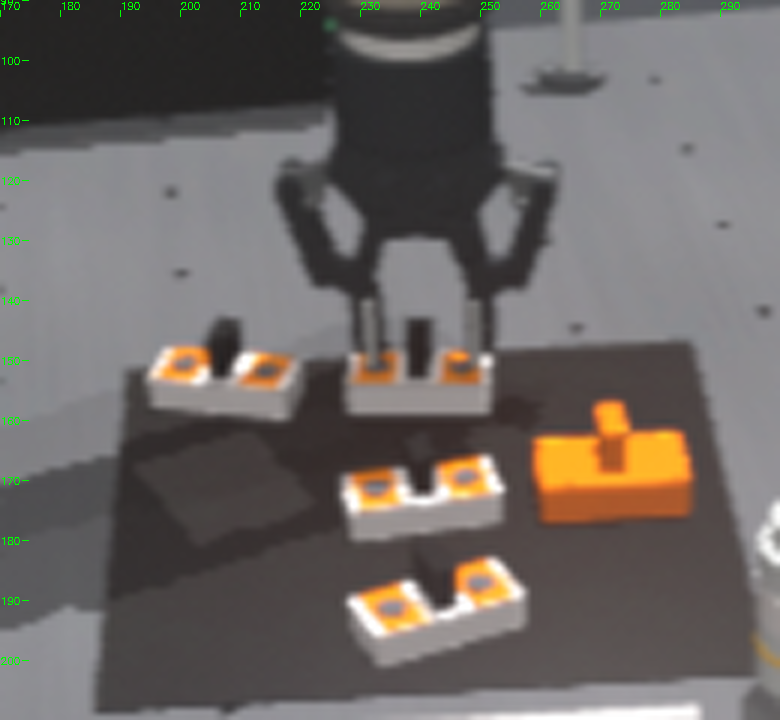

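```bash
python3 -m crank '0 -.2 .3 0 0;0 0 0 0 0;1 0 0 0 0;1 0 0 0 0;1 0 0 0 0;1 0 0 0 0;1 0 0 0 0;1 0 0 1 0;1 0 0 2 0;1 0 0 3 0;1 0 0 3 0;1 0 0 0 0'; python3 -c "
from h import *
c,_=shot('side','side6');crop(c,170,300,90,210,6,'pics/side6c.png')
"
```

```text
time_s: 12.15
ee_pos: [0.5628, 0.2901, 0.124]
tool_rot: [2.438, 1.979, 0.008]
ft_force: [0.6, 0.0, -1.1]
finger_gap: 0.121
```

View pics/side6c.png

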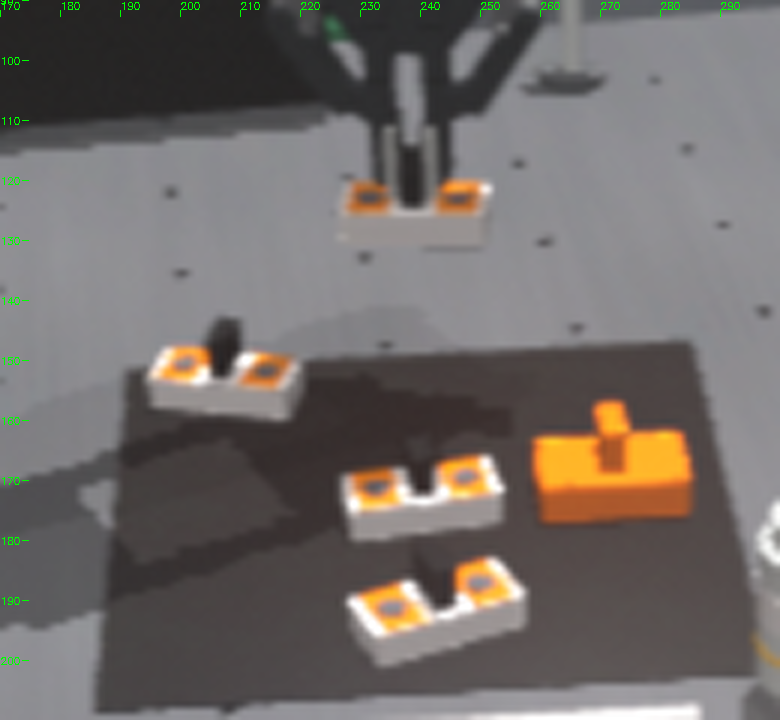

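```bash
python3 -m crank '1 0 -4.5 0 .01;1 0 -4.5 0 .01;1 0 -4.5 0 .01;1 0 -4.5 0 .01;1 0 -4.5 0 .01;1 0 -4.5 0 .01;1 0 -4.5 0 .01;1 0 -4.5 0 .01;1 0 -4.5 0 .01;1 0 -4.5 0 .01;1 0 -4.5 0 .01;1 0 -4.5 0 .01;1 0 0 0 0;1 0 0 -2 0;1 0 0 -2 0;1 0 0 0 0;1 0 0 0 0';python3 -c "
from h import *
c,_=shot('side','side7');crop(c,190,330,190,330,5,'pics/side7c.png')
"
```

```text
time_s: 14.32
ee_pos: [0.5616, -0.2498, 0.0814]
tool_rot: [-2.315, -2.123, -0.0]
ft_force: [1.0, 0.8, -1.0]
finger_gap: 0.123
```

View pics/side7c.png

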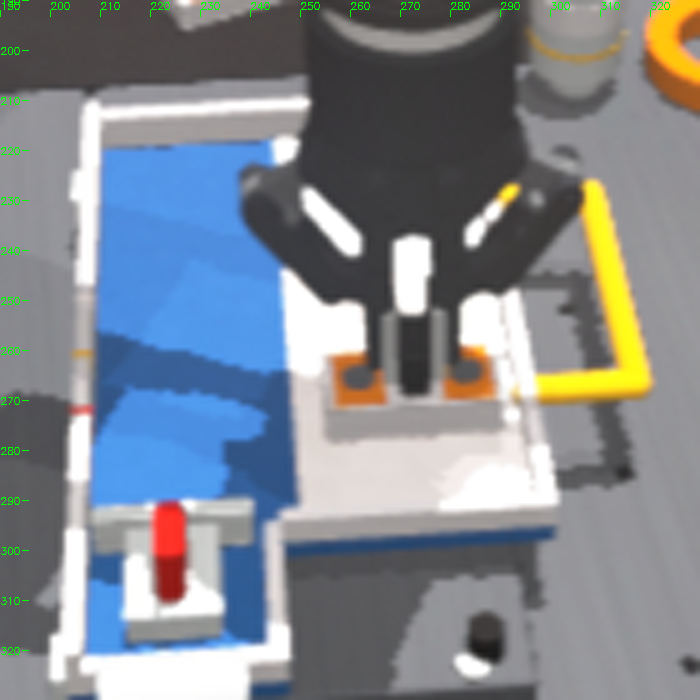

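```bash
python3 -m crank '1 -.1 0 -.6 0;1 0 0 -.4 0;1 0 0 0 0;1 0 0 0 0'; python3 -m crank '1 0 0 -.12 0;1 0 0 0 0;1 0 0 0 0'
```

```text
time_s: 14.88
ee_pos: [0.5605, -0.2504, 0.0714]
tool_rot: [2.316, 2.122, 0.0]
ft_force: [-0.2, 0.2, -2.0]
finger_gap: 0.127
time_s: 15.25
ee_pos: [0.5605, -0.2503, 0.0701]
tool_rot: [2.316, 2.123, 0.0]
ft_force: [-0.9, 0.2, -1.6]
finger_gap: 0.123
```

```bash
python3 -m crank '1 0 0 -.1 0;1 0 0 0 0;1 0 0 0 0'; python3 -m crank '1 0 0 -.06 0;1 0 0 0 0;1 0 0 0 0'
```

```text
time_s: 15.62
ee_pos: [0.5605, -0.2503, 0.0691]
tool_rot: [2.316, 2.123, 0.0]
ft_force: [-0.3, 0.3, -1.2]
finger_gap: 0.124
time_s: 16.0
ee_pos: [0.5606, -0.2504, 0.0686]
tool_rot: [2.316, 2.123, 0.0]
ft_force: [0.2, -0.5, -0.7]
finger_gap: 0.124
```

```bash
python3 -m crank '1 0 0 -.07 0;1 0 0 0 0;0.4 0 0 0 0;0 0 0 0 0;0 0 0 0 0;0 0 0 2 0;0 0 0 3 0;0 0 0 2 0;0 -.1 4 0 0;0 -.1 5 0 .02;0 -.1 5 0 .02;0 -.1 5 0 .02;0 -.1 5 0 .02;0 -.1 5 0 .02;0 -.1 5 0 .02;0 -.1 5 0 0;0 -.2 4.4 0 0;0 0 0 0 0;0 0 0 0 0';python3 -c "
from h import *
c,_=shot('side','side8');crop(c,160,330,100,320,3,'pics/side8c.png')
p,_=shot('top','top8');crop(p,140,370,160,265,3,'pics/top8c.png')
"
```

```text
time_s: 18.38
ee_pos: [0.5504, 0.1833, 0.1377]
tool_rot: [2.184, 2.258, -0.001]
ft_force: [0.2, 0.1, 0.2]
finger_gap: 0.497
```

View pics/side8c.png

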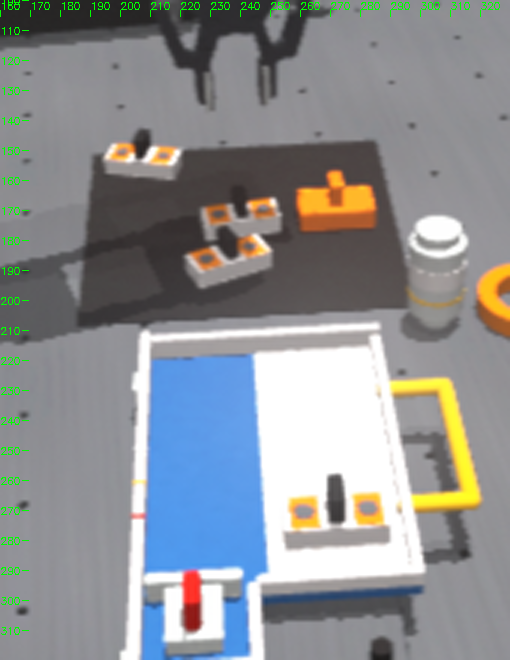

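View pics/top8c.png

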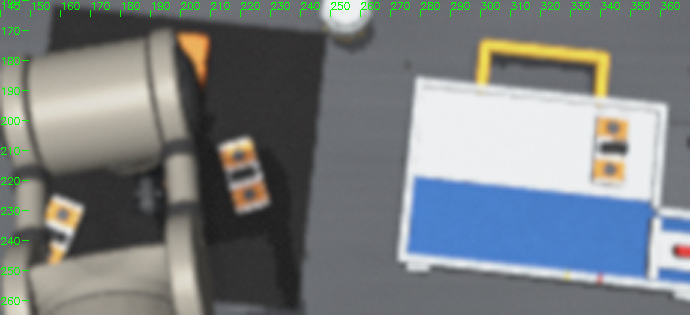

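```bash
python3 -m crank '0 0 0 -3 0;0 0 0 -3 0;0 0 0 -2.5 0;0 0 0 -1.4 0;0 0 0 -.7 0;0 0 0 0 0;0 0 0 0 0'; python3 -c "
from h import *
c,_=shot('side','side9');crop(c,180,300,110,220,6,'pics/side9c.png')
p=cv2.imread('pics/top8.png')[:,:,::-1]
for o in carriers(p,box=(208,245,195,240)): print(o)
for o in carriers(p,z=.058,box=(325,358,195,225)): print(o)
"
```

```text
time_s: 19.35
ee_pos: [0.5511, 0.1837, 0.0327]
tool_rot: [2.184, 2.257, 0.002]
ft_force: [0.1, -0.0, -0.0]
finger_gap: 0.501
(array([0.5313, 0.1169]), array([74., 36.]), 0.308, array([220.9, 217.7]))
```

View pics/side9c.png

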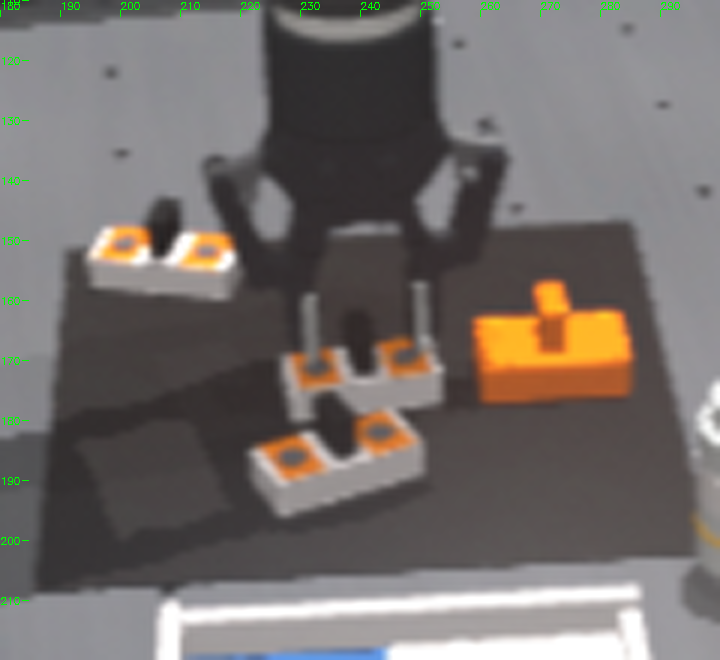

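```bash
python3 -m crank '1 0 0 0 0;1 0 0 0 0;1 0 0 0 0;1 0 0 0 0;1 0 0 0 0;1 0 0 1 0;1 0 0 2 0;1 0 0 3 0;1 0 0 3 0;1 0 0 0 0'; python3 -m crank '1 .2 -4 0 -.02;1 .2 -4 0 -.02;1 .2 -4 0 -.02;1 .2 -4 0 -.02;1 .2 -4 0 -.02;1 .2 -4 0 -.02;1 .1 -4 0 0;1 0 -4 0 0;1 0 -4 0 0;1 0 -2.3 0 0;1 0 0 0 0;1 0 0 -2 0;1 0 0 -1.5 0;1 0 0 -1 0;1 0 0 0 0;1 0 0 0 0'; python3 -c "
from h import *
c,_=shot('side','side10');crop(c,190,330,190,330,5,'pics/side10c.png')
"
```

```text
time_s: 20.65
ee_pos: [0.5518, 0.1839, 0.1242]
tool_rot: [2.182, 2.256, 0.006]
ft_force: [0.6, 0.1, -1.6]
finger_gap: 0.123
time_s: 22.65
ee_pos: [0.5639, -0.1993, 0.0773]
tool_rot: [2.315, 2.122, 0.001]
ft_force: [0.4, 0.1, -0.4]
finger_gap: 0.123
```

View pics/side10c.png

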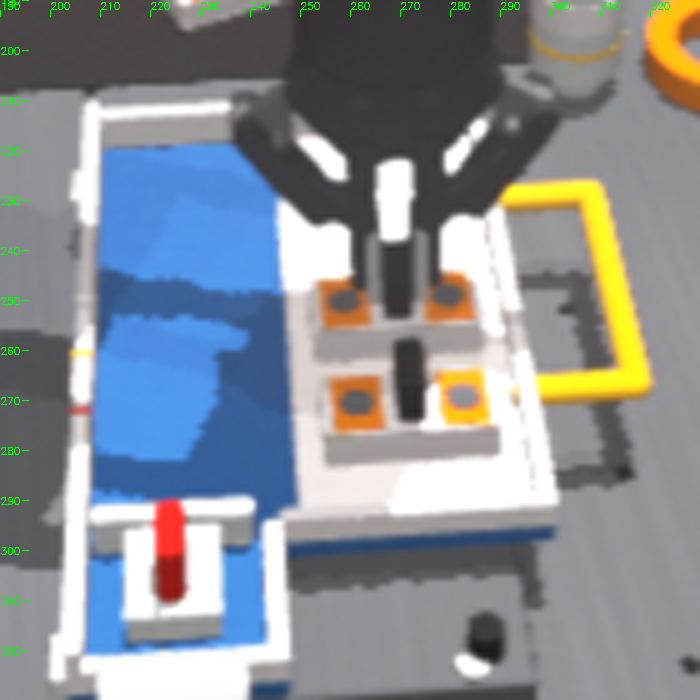

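```bash
python3 -m crank '1 0 0 -.6 0;1 0 0 -.2 0;1 0 0 -.1 0;1 0 0 0 0;1 0 0 0 0'
```

```text
time_s: 23.32
ee_pos: [0.5638, -0.1996, 0.0694]
tool_rot: [2.315, 2.122, 0.001]
ft_force: [-2.1, 1.0, 9.4]
finger_gap: 0.122
```

```bash
python3 -m crank '0.4 0 0 0 0;0 0 0 0 0;0 0 0 0 0;0 0 0 2 0;0 0 0 3 0;0 0 0 2 0;0 -.4 4 0 .05;0 -.4 4 0 .05;0 -.4 4 0 .05;0 -.4 4 0 .05;0 -.4 4 0 .05;0 -.4 4 0 .05;0 -.4 4 0 .05;0 -.4 3.6 0 .044;0 0 0 0 0;0 0 0 -3 0;0 0 0 -2 0;0 0 0 0 0';python3 -c "
from h import *
c,_=shot('side','side11');crop(c,160,330,100,320,3,'pics/side11c.png')
"
```

```text
time_s: 25.58
ee_pos: [0.5306, 0.1157, 0.0864]
tool_rot: [-1.856, -2.532, 0.004]
ft_force: [-0.1, -0.1, 0.3]
finger_gap: 0.498
```

View pics/side11c.png

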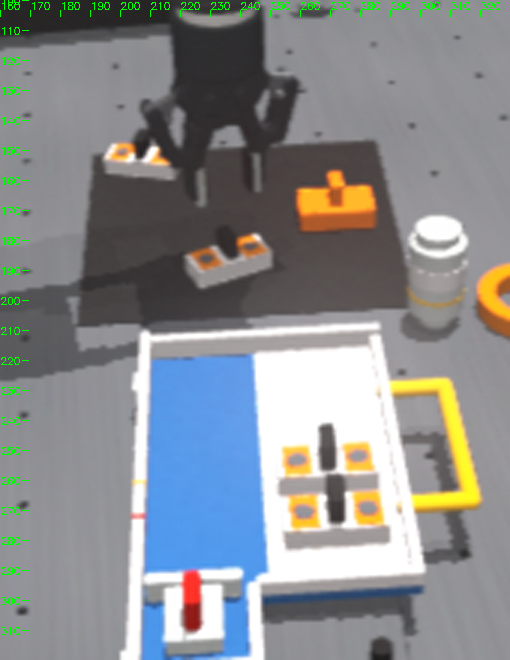

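Both tray carriers stand well. Descend on the next, from .0864 to about .032.

```bash
python3 -m crank '0 .05 .1 -2.5 0;0 0 0 -1.7 0;0 0 0 -1.1 0;0 0 0 -.1 0;0 0 0 0 0;0 0 0 0 0'; python3 -c "
from h import *
c,_=shot('side','side12');crop(c,180,300,110,220,6,'pics/side12c.png')
"
```

```text
time_s: 26.38
ee_pos: [0.5325, 0.1177, 0.0345]
tool_rot: [1.855, 2.534, 0.001]
ft_force: [0.4, 0.4, -0.5]
finger_gap: 0.5
```

View pics/side12c.png

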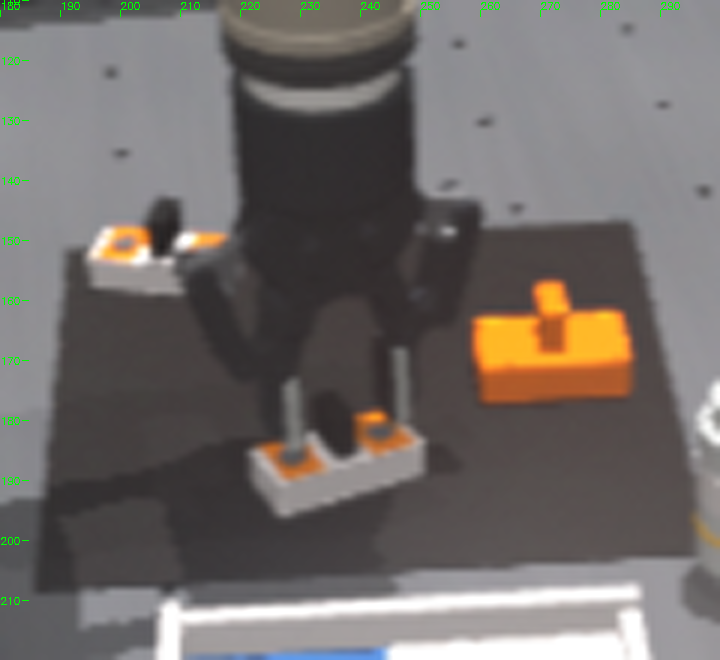

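```bash
python3 -m crank '0 0 0 -.25 0;1 0 0 0 0;1 0 0 0 0;1 0 0 0 0;1 0 0 0 0;1 0 0 0 0;1 0 0 1 0;1 0 0 2 0;1 0 0 3 0;1 0 0 3 0;1 0 0 0 0'; python3 -m crank '1 .5 -3.5 0 -.05;1 .5 -3.5 0 -.05;1 .5 -3.5 0 -.05;1 .5 -3.5 0 -.05;1 .5 -3.5 0 -.05;1 .5 -3.5 0 -.05;1 .5 -3.5 0 -.05;1 .1 -2.3 0 -.044;1 0 0 0 0;1 0 0 0 0;1 0 0 -2 0;1 0 0 -1.5 0;1 0 0 -1 0;1 0 0 0 0;1 0 0 0 0'; python3 -c "
from h import *
c,_=shot('side','side13');crop(c,190,330,190,330,5,'pics/side13c.png')
"
```

```text
time_s: 27.8
ee_pos: [0.5334, 0.1178, 0.1237]
tool_rot: [1.853, 2.532, 0.005]
ft_force: [-0.2, -0.2, -1.7]
finger_gap: 0.128
time_s: 29.68
ee_pos: [0.5683, -0.1504, 0.0768]
tool_rot: [2.315, 2.122, 0.001]
ft_force: [-0.1, 0.6, -1.4]
finger_gap: 0.122
```

View pics/side13c.png

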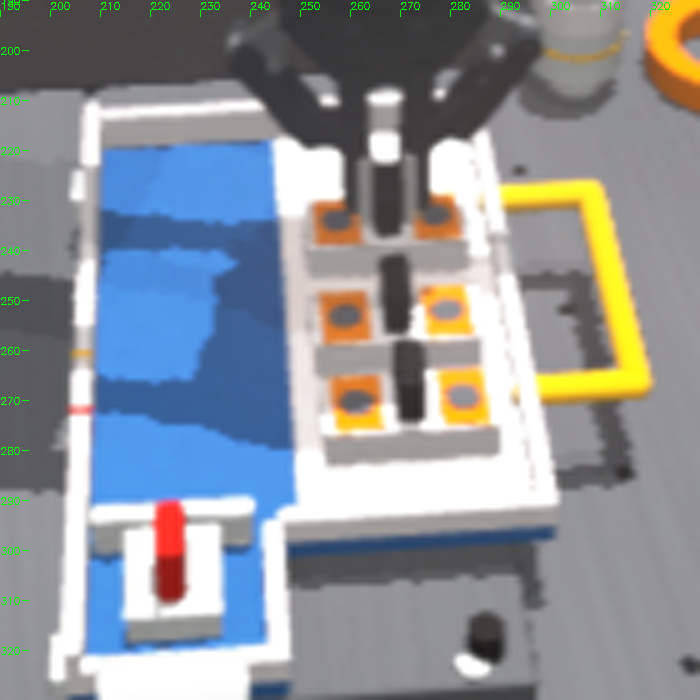

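```bash
python3 -m crank '1 0 0 -.5 0;1 0 0 -.25 0;1 0 0 0 0;1 0 0 0 0'; python3 -m crank '0.4 0 0 0 0;0 0 0 0 0;0 0 0 0 0;0 0 0 2 0;0 0 0 3 0;0 0 0 3 0;0 -1 4.5 0 -.025;0 -1 4.5 0 -.025;0 -1 4.5 0 -.025;0 -1 4.5 0 -.025;0 -1 4.5 0 -.025;0 -1 4.5 0 -.025;0 -1 4.5 0 -.025;0 -1 4.5 0 -.025;0 -1 4.5 0 -.025;0 -1.2 5 0 -.028;0 0 0 -2 0;0 0 0 -2 0;0 0 0 -1 0;0 0 0 0 0';python3 -c "
from h import *
c,_=shot('side','side14');crop(c,160,330,100,320,3,'pics/side14c.png')
crop(c,170,260,110,180,8,'pics/side14d.png')
p,_=shot('top','top14')
"
```

```text
time_s: 30.22
ee_pos: [0.568, -0.1504, 0.0688]
tool_rot: [2.316, 2.123, 0.0]
ft_force: [0.0, -0.3, -1.2]
finger_gap: 0.119
time_s: 32.72
ee_pos: [0.4658, 0.3044, 0.0984]
tool_rot: [-2.565, -1.813, 0.002]
ft_force: [-0.5, -0.1, 0.2]
finger_gap: 0.497
```

View pics/side14c.png

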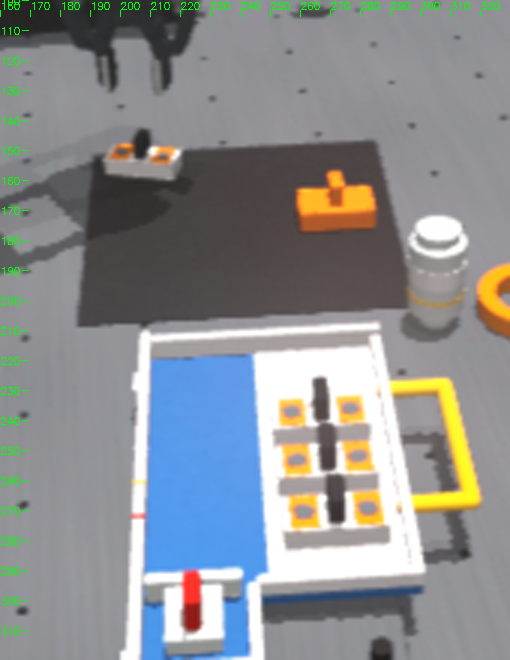

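View pics/side14d.png

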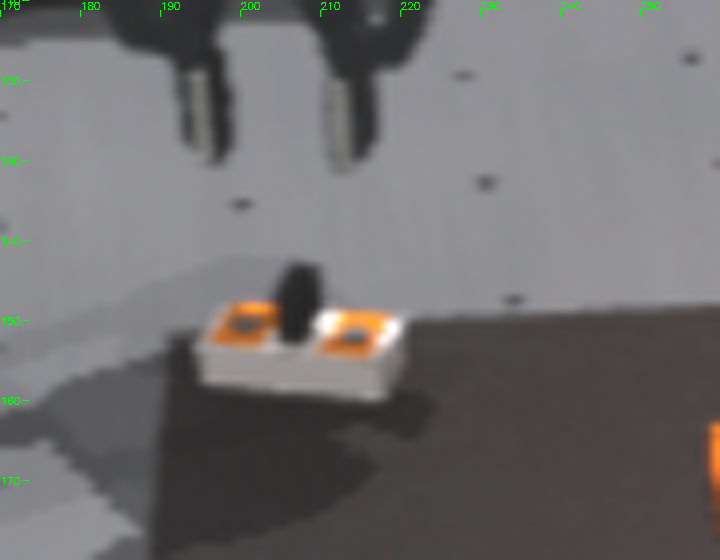

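```bash
python3 -m crank '0 0 0 -2.5 0;0 0 0 -2 0;0 0 0 -1.2 0;0 0 0 -.8 0;0 0 0 0 0;0 0 0 0 0'; python3 -c "
from h import *
c,_=shot('side','side15')
crop(c,170,260,110,180,8,'pics/side15d.png')
"
```

```text
time_s: 33.58
ee_pos: [0.4664, 0.3049, 0.0344]
tool_rot: [2.565, 1.813, 0.002]
ft_force: [0.1, 0.2, 0.0]
finger_gap: 0.496
```

View pics/side15d.png

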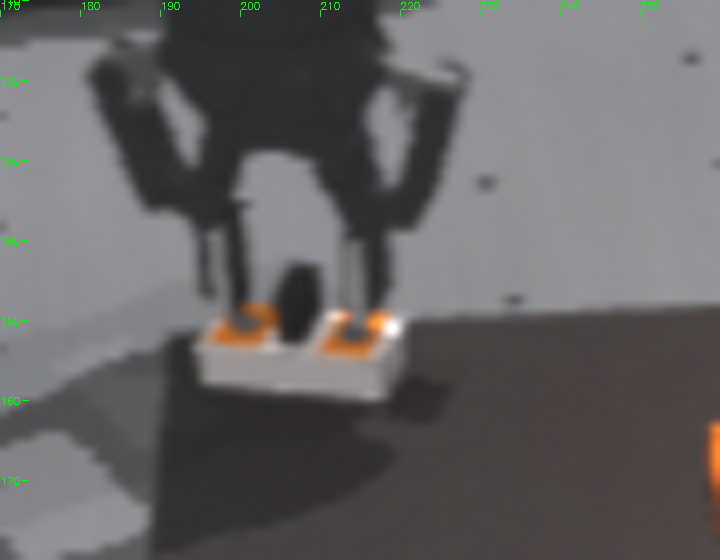

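```bash
python3 -m crank '0 0 0 -.25 0;1 0 0 0 0;1 0 0 0 0;1 0 0 0 0;1 0 0 0 0;1 0 0 0 0;1 0 0 1 0;1 0 0 2 0;1 0 0 3 0;1 0 0 3 0;1 0 0 0 0'; python3 -m crank '1 1 -4 0 .025;1 1 -4 0 .025;1 1 -4 0 .025;1 1 -4 0 .025;1 1 -4 0 .025;1 1 -4 0 .025;1 1 -4 0 .025;1 1 -4 0 .025;1 1 -4 0 .025;1 1.6 -4.5 0 .028;1 0 0 0 0;1 0 0 0 0;1 0 0 -2 0;1 0 0 -1.5 0;1 0 0 -1 0;1 0 0 0 0;1 0 0 0 0'; python3 -c "
from h import *
c,_=shot('side','side16');crop(c,190,330,170,330,5,'pics/side16c.png')
"
```

```text
time_s: 35.0
ee_pos: [0.4672, 0.3052, 0.1237]
tool_rot: [2.564, 1.813, 0.008]
ft_force: [0.1, 0.6, -2.0]
finger_gap: 0.125
time_s: 37.12
ee_pos: [0.5723, -0.1003, 0.0768]
tool_rot: [2.315, 2.122, 0.001]
ft_force: [0.1, 0.2, -1.1]
finger_gap: 0.12
```

View pics/side16c.png

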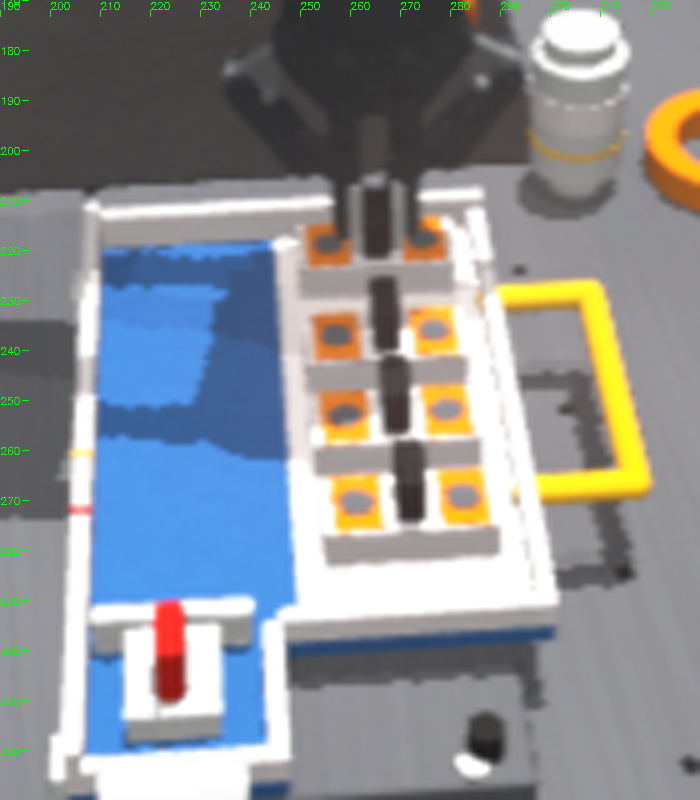

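```bash
python3 -m crank '1 0 0 -.5 0;1 0 0 -.25 0;1 0 0 0 0;1 0 0 0 0;0.4 0 0 0 0;0 0 0 0 0;0 0 0 0 0;0 0 0 2 0;0 0 0 3 0;0.2 0 0 3 0;0.2 2 -2 0 0;0.2 3 -2 0 0;0.2 3.64 -2.7 0 0;0.2 0 -2 0 0;0.2 0 0 0 0;0.2 0 0 0 0';python3 -c "
from h import *
c,_=shot('side','side17');crop(c,160,330,100,320,3,'pics/side17c.png')
p,_=shot('top','top17');crop(p,265,395,165,265,6,'pics/top17c.png')
"
```

```text
time_s: 39.17
ee_pos: [0.6576, -0.1866, 0.1489]
tool_rot: [-2.315, -2.122, 0.0]
ft_force: [0.1, 0.4, -0.6]
finger_gap: 0.396
```

View pics/side17c.png

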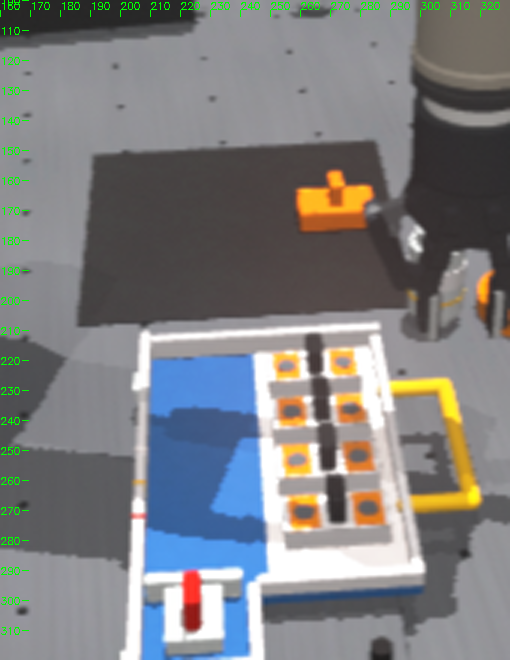

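View pics/top17c.png

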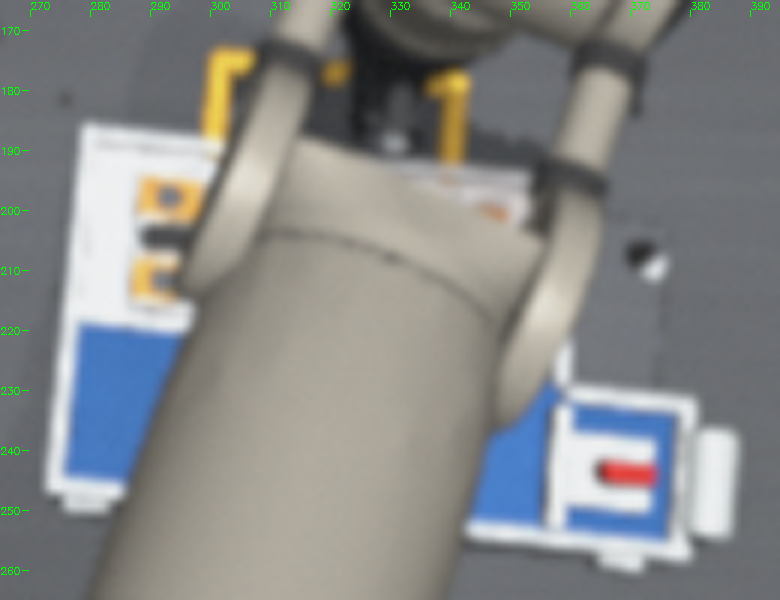

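```bash
python3 -m crank '0.2 0 0 -3 0;0.2 0 0 -3 0;0.2 0 0 -2 0;0.2 0 0 -1.5 0;0.2 0 0 -1 0;0.2 0 0 -.8 0;0.2 0 0 0 0;0.2 0 0 0 0';python3 -c "
from h import *
c,_=shot('side','side18');crop(c,230,340,170,290,6,'pics/side18c.png')
"
```

```text
time_s: 40.28
ee_pos: [0.6588, -0.1875, 0.0365]
tool_rot: [2.315, 2.122, 0.001]
ft_force: [0.5, -1.0, -0.2]
finger_gap: 0.398
```

View pics/side18c.png

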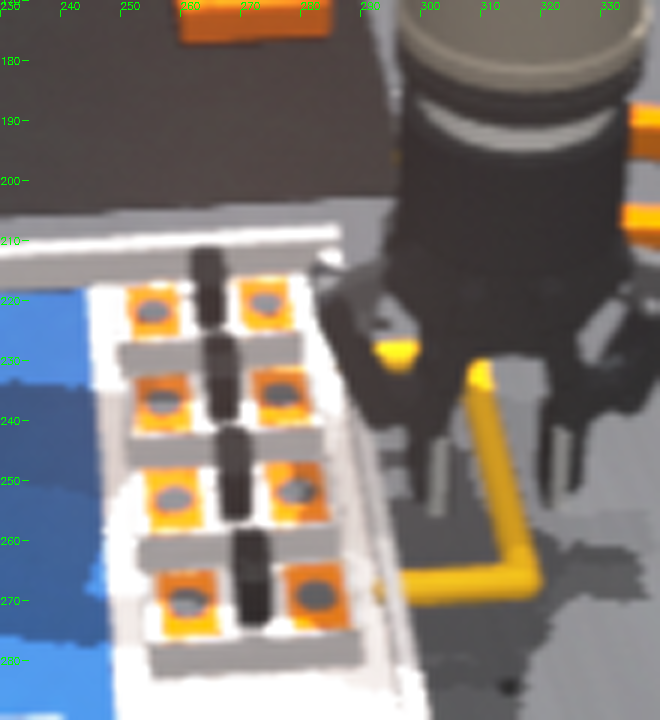

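```bash
python3 -m crank '1 0 0 0 0;1 0 0 0 0;1 0 0 0 0;1 0 0 0 0;1 0 0 0 0'; python3 -m crank '1 -.09 .01 .96 0;1 -.13 .01 .96 0;1 -.18 .02 .95 0;1 -.21 .02 .94 0;1 0 0 0 0'
```

```text
time_s: 40.95
ee_pos: [0.659, -0.1875, 0.0364]
tool_rot: [2.315, 2.122, 0.001]
ft_force: [2.0, 0.3, 4.5]
finger_gap: 0.113
time_s: 41.58
ee_pos: [0.6533, -0.187, 0.0738]
tool_rot: [2.314, 2.121, 0.002]
ft_force: [7.9, -1.2, -5.0]
finger_gap: 0.114
```

```bash
python3 -m crank '1 -.26 .02 .93 0;1 -.29 .03 .93 0;1 -.34 .03 .9 0;1 -.38 .03 .89 0;1 0 0 0 0;1 0 0 0 0';python3 -c "
from h import *
c,_=shot('side','side19');crop(c,180,340,130,330,4,'pics/side19c.png')
"
```

```text
time_s: 42.32
ee_pos: [0.6413, -0.1859, 0.1104]
tool_rot: [2.313, 2.12, 0.004]
ft_force: [9.1, -2.3, -2.4]
finger_gap: 0.118
```

View pics/side19c.png

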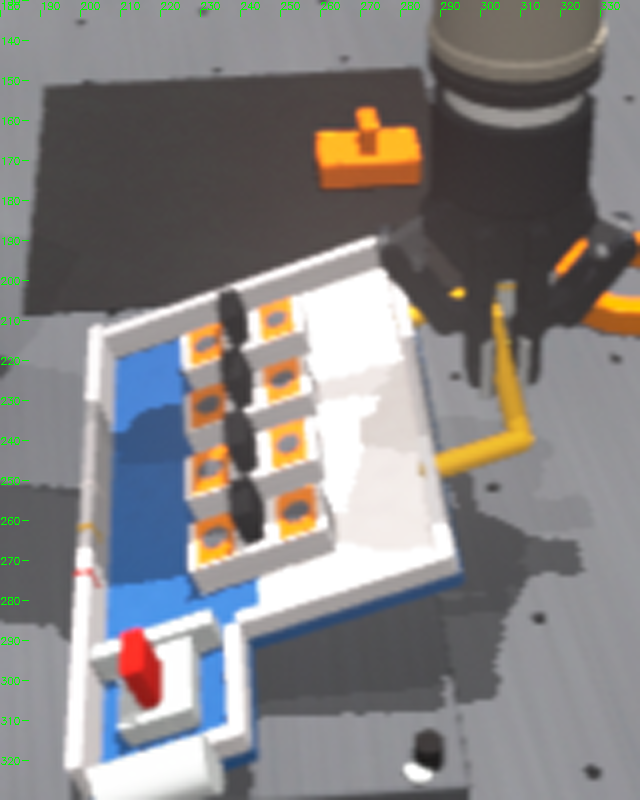

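Carriers have slid about halfway at 20°. Continue to 30°.

```bash
python3 -m crank '1 -.42 .04 .87 0;1 -.45 .04 .86 0;1 -.49 .04 .84 0;1 -.52 .04 .82 0;1 0 0 0 0;1 0 0 0 0;1 0 0 0 0;1 0 0 0 0;1 0 0 0 0;1 0 0 0 0';python3 -c "
from h import *
c,_=shot('side','side20');crop(c,180,340,130,330,4,'pics/side20c.png')
"
```

```text
time_s: 43.62
ee_pos: [0.6231, -0.1844, 0.1452]
tool_rot: [2.312, 2.119, 0.005]
ft_force: [8.5, -0.8, 2.7]
finger_gap: 0.112
```

View pics/side20c.png

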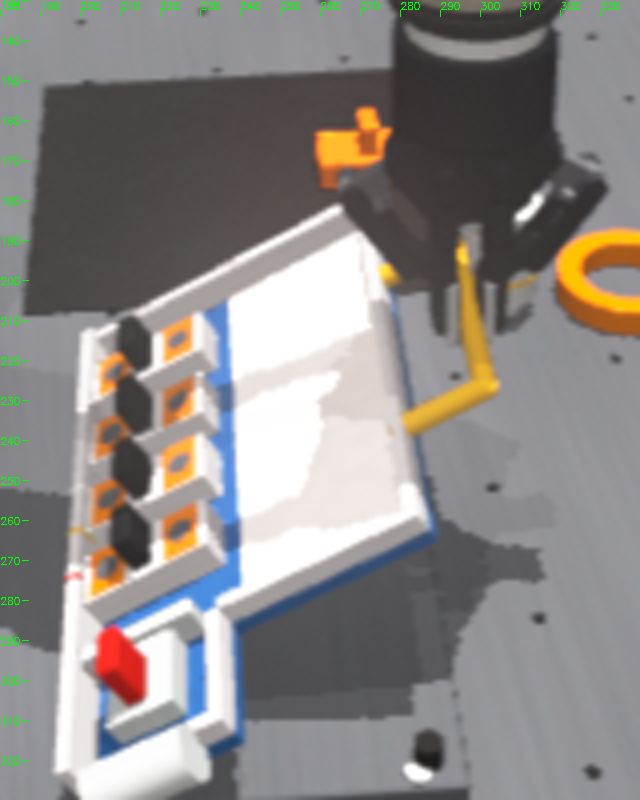

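```bash
python3 -m crank '1 .52 -.04 -.82 0;1 .49 -.04 -.84 0;1 .45 -.04 -.86 0;1 .42 -.04 -.87 0;1 .38 -.03 -.89 0;1 .34 -.03 -.9 0;1 .29 -.03 -.93 0;1 .26 -.02 -.93 0;1 .21 -.02 -.94 0;1 .18 -.02 -.95 0;1 .13 -.01 -.96 0;1 .09 -.01 -.96 0;1 0 0 0 0;1 0 0 0 0';python3 -c "
from h import *
c,_=shot('side','side21');crop(c,180,340,130,330,4,'pics/side21c.png')
"
```

```text
time_s: 45.42
ee_pos: [0.6589, -0.1877, 0.0357]
tool_rot: [2.315, 2.122, 0.001]
ft_force: [6.1, -1.1, -1.4]
finger_gap: 0.115
```

View pics/side21c.png

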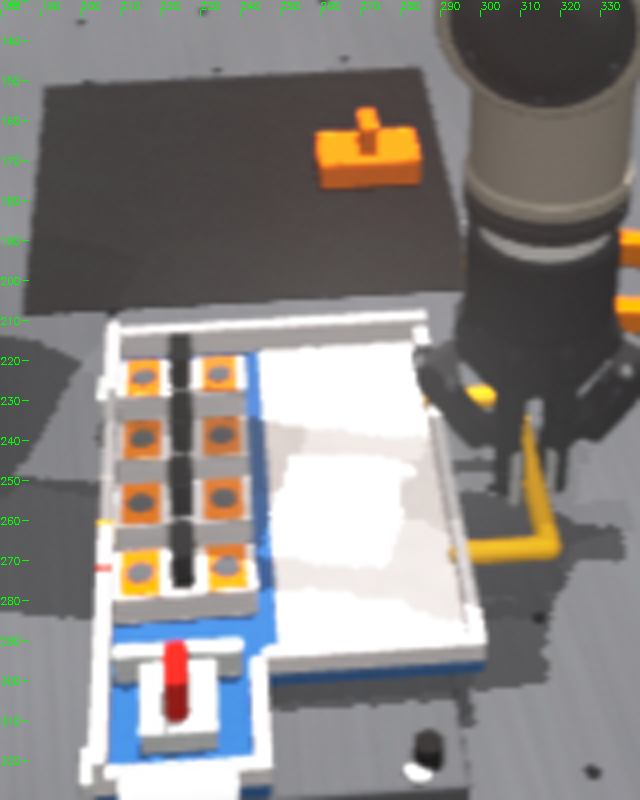

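```bash
python3 -m crank '0.6 0 0 0 0;0.2 0 0 0 0;0.2 0 0 0 0;0.2 0 0 2 0;0.2 0 0 4 0;0.2 0 0 4 0;0.2 0 0 3 0;0.4 -4 -2.7 0 0;0.4 -4 -2.7 0 0;0.4 -4 -2.7 0 0;0.4 -4 -2.7 0 0;0.4 -3.9 -2.4 0 0;0.4 0 0 0 0;0.4 0 0 -3 0;0.4 0 0 -2 0;0.4 0 0 -1 0;0.4 0 0 0 0;0.4 0 0 0 0';python3 -c "
from h import *
c,_=shot('side','side22');crop(c,180,310,200,340,5,'pics/side22c.png')
"
```

```text
time_s: 47.72
ee_pos: [0.4601, -0.3196, 0.1068]
tool_rot: [2.314, 2.122, 0.0]
ft_force: [-0.3, -1.0, 0.6]
finger_gap: 0.303
```

View pics/side22c.png

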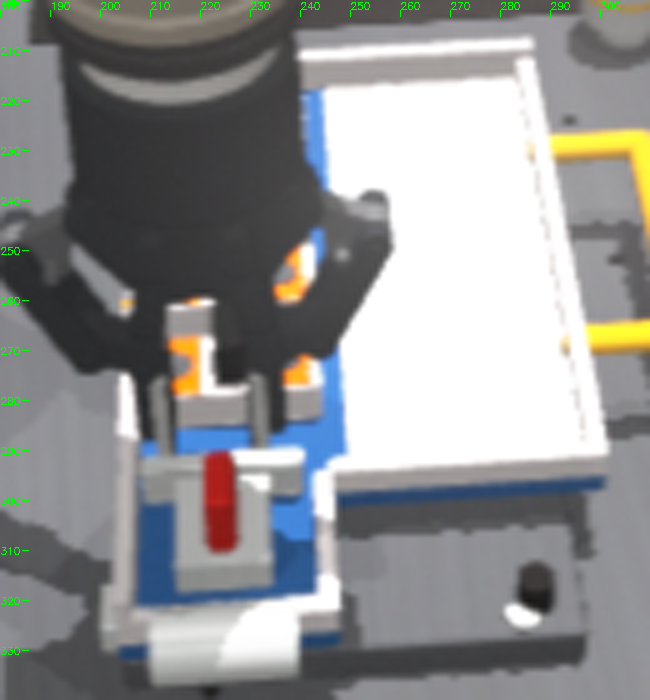

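```bash
python3 -m crank '0.4 0 0 -1.5 0;0.4 0 0 -1.2 0;0.4 0 0 -.7 0;0.4 0 0 -.4 0;0.4 0 0 0 0;0.4 0 0 0 0';python3 -c "
from h import *
c,_=shot('side','side23');crop(c,180,310,200,340,5,'pics/side23c.png')
"
```

```text
time_s: 48.52
ee_pos: [0.4596, -0.3195, 0.0681]
tool_rot: [2.315, 2.122, 0.0]
ft_force: [-0.1, 0.2, 0.0]
finger_gap: 0.301
```

View pics/side23c.png

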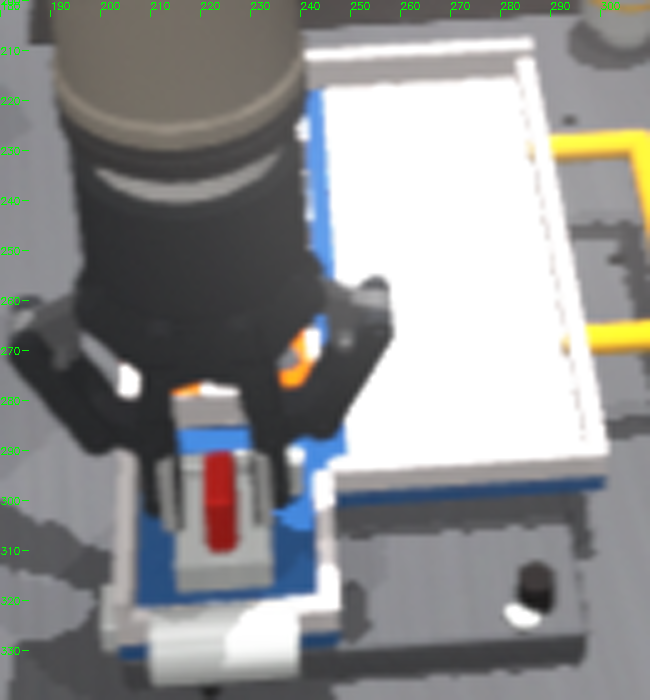

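```bash
python3 -m crank '1 0 0 0 0;1 0 0 0 0;1 0 0 0 0;1 0 0 0 0;1 .05 .6 0 0;1 .05 .6 0 0;1 .05 .6 0 0;1 .05 .6 0 0;1 .06 .6 0 0;1 .05 .6 0 0;1 .05 .6 0 0;1 .05 .6 0 0;1 .05 .6 0 0;1 .06 .6 0 0;1 0 0 0 0'; python3 -c "
from h import *
c,_=shot('side','side24');crop(c,180,310,180,340,5,'pics/side24c.png')
"
```

```text
time_s: 50.45
ee_pos: [0.4657, -0.2602, 0.0684]
tool_rot: [2.313, 2.121, 0.0]
ft_force: [4.5, -2.9, 0.3]
finger_gap: 0.125
```

View pics/side24c.png

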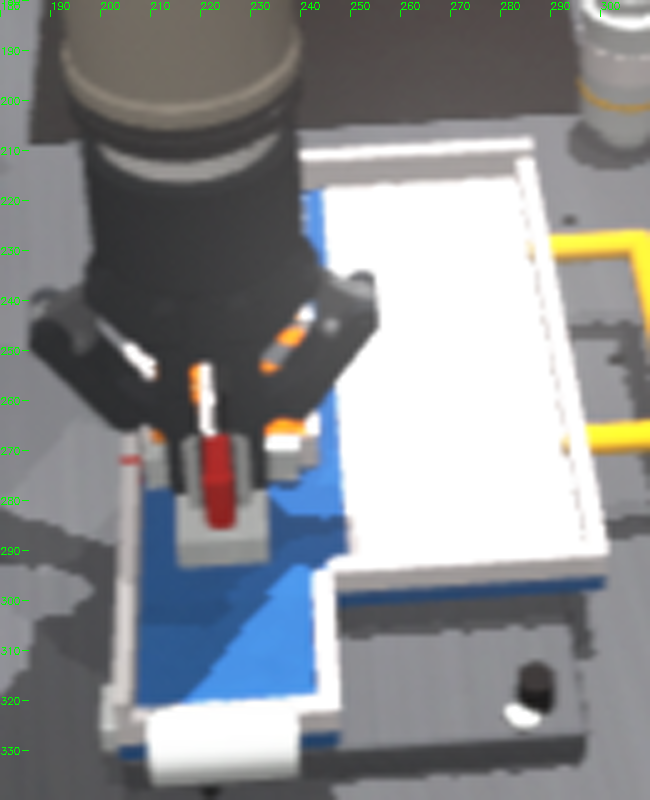

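```bash
python3 -m crank '1 .05 .6 0 0;1 .05 .6 0 0;1 .05 .6 0 0;1 .05 .6 0 0;1 .05 .6 0 0;1 .05 .6 0 0;1 .05 .6 0 0;1 .03 .4 0 0;1 0 0 0 0;1 0 0 0 0'
```

```text
time_s: 51.75
ee_pos: [0.4697, -0.2148, 0.0685]
tool_rot: [2.312, 2.12, 0.0]
ft_force: [4.0, -4.4, -0.4]
finger_gap: 0.126
```

```bash
python3 -m crank '1 .02 .2 0 0;1 0 0 0 0;1 0 0 0 0'; python3 -m crank '1 0.01 .15 0 0;1 0 0 0 0;1 0 0 0 0'; python3 -c "
from h import *
c,_=shot('side','side25');crop(c,180,310,180,340,5,'pics/side25c.png')
"
```

```text
time_s: 52.12
ee_pos: [0.4698, -0.2129, 0.0685]
tool_rot: [2.313, 2.12, 0.0]
ft_force: [6.2, -4.9, -0.4]
finger_gap: 0.124
time_s: 52.5
ee_pos: [0.47, -0.2115, 0.0685]
tool_rot: [2.312, 2.12, 0.0]
ft_force: [5.2, -6.0, -0.3]
finger_gap: 0.128
```

View pics/side25c.png

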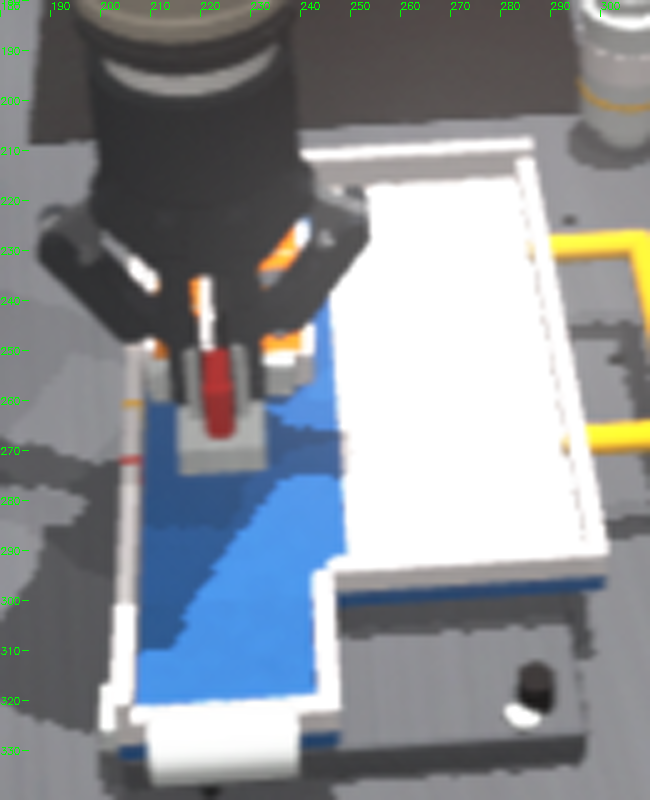

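```bash
python3 -m crank '1 0 .1 0 0;1 0 0 0 0;1 0 0 0 0'; python3 -m crank '1 0.01 .1 0 0;1 0 0 0 0;1 0 0 0 0';python3 -m crank '1 0.01 .1 0 0;1 0 0 0 0;1 0 0 0 0'
```

```text
time_s: 52.92
ee_pos: [0.47, -0.2105, 0.0685]
tool_rot: [2.312, 2.12, 0.0]
ft_force: [5.7, -5.6, -1.4]
finger_gap: 0.122
time_s: 53.3
ee_pos: [0.4701, -0.2096, 0.0685]
tool_rot: [2.312, 2.12, 0.0]
ft_force: [5.6, -4.9, -1.2]
finger_gap: 0.127
time_s: 53.68
ee_pos: [0.4702, -0.2086, 0.0685]
tool_rot: [2.312, 2.12, 0.0]
ft_force: [5.1, -5.0, -1.3]
finger_gap: 0.129
```

```bash
python3 -m crank '1 0 .06 0 0;1 0 0 0 0;1 0 0 0 0'; python3 -m crank '1 0 .06 0 0;1 0 0 0 0;1 0 0 0 0';python3 -m crank '1 0.01 .06 0 0;1 0 0 0 0;1 0 0 0 0'
```

```text
time_s: 54.05
ee_pos: [0.4703, -0.208, 0.0685]
tool_rot: [2.312, 2.119, 0.0]
ft_force: [4.8, -5.0, -1.4]
finger_gap: 0.127
time_s: 54.42
ee_pos: [0.4703, -0.2079, 0.0685]
tool_rot: [2.312, 2.119, -0.0]
ft_force: [4.7, -8.1, -1.8]
finger_gap: 0.128
time_s: 54.8
ee_pos: [0.4703, -0.2079, 0.0685]
tool_rot: [2.311, 2.119, -0.001]
ft_force: [4.0, -10.7, -2.5]
finger_gap: 0.128
```

```bash
python3 -m crank '1 0 -.2 0 0;1 -.05 -.5 0 0;1 -.05 -.6 0 0;1 -.05 -.6 0 0;1 -.06 -.7 0 0;1 -.06 -.7 0 0;1 -.06 -.7 0 0;1 -.06 -.7 0 0;1 -.06 -.7 0 0;1 -.06 -.7 0 0;1 -.06 -.7 0 0;1 -.06 -.7 0 0;1 -.06 -.7 0 0;1 -.06 -.7 0 0;1 -.06 -.7 0 0;1 -.06 -.7 0 0;1 -.03 -.4 0 0;1 0 0 0 0;1 0 0 0 0'
```

```text
time_s: 57.18
ee_pos: [0.461, -0.313, 0.0684]
tool_rot: [2.314, 2.12, 0.001]
ft_force: [5.4, -2.3, 0.1]
finger_gap: 0.123
```

```bash
python3 -m crank '1 -.05 -.5 0 0;1 -.05 0 0 0;0.7 0 0 0 0;0.4 0 0 0 0;0.4 0 0 0 0;0.4 0 0 0 0;0.4 0 0 2 0;0.4 0 0 4 0;0.4 0 0 4 0;0.4 0 0 4 0;0.4 4 -3 0 0;0.4 4 -4 0 0;0.4 4 -5 0 0;0.4 0 -5 0 0;0.4 0 0 0 0'; python3 -c "
from h import *
c,_=shot('side','side26');crop(c,180,330,150,330,4,'pics/side26c.png')
p,_=shot('top','top26');crop(p,265,395,165,265,6,'pics/top26c.png')
"
```

```text
time_s: 59.05
ee_pos: [0.5766, -0.4892, 0.205]
tool_rot: [-2.318, -2.117, 0.002]
ft_force: [0.7, -0.5, -0.2]
finger_gap: 0.3
```

View pics/side26c.png

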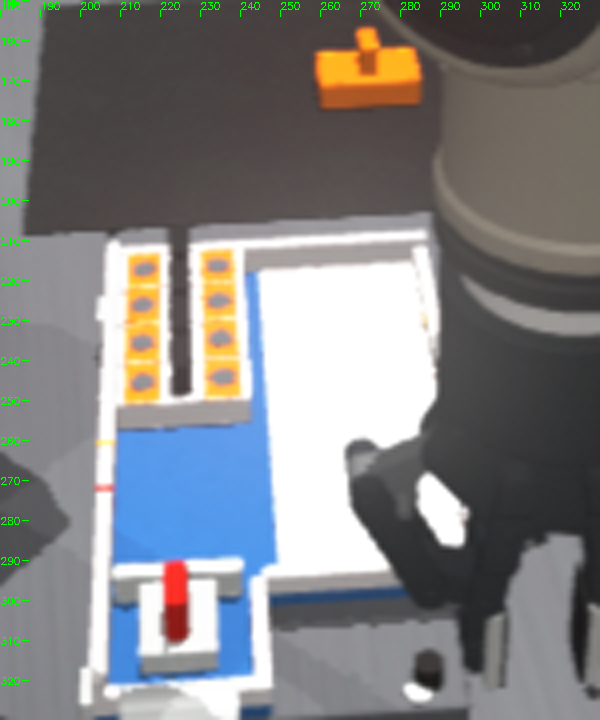

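View pics/top26c.png

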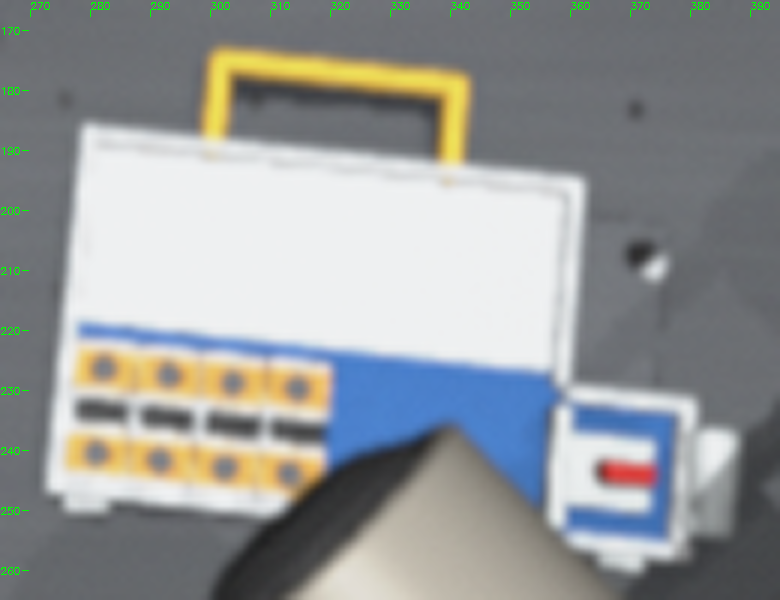

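```bash
python3 -m crank '0.4 -3 -2 2 0;0.4 -4 -2 2 0;0.4 -4 -2 2 0;0.4 -5 -2 2 0;0.4 -5 -2 2 0;0.4 -5 -2 0 0;0.4 0 0 0 0;0.4 0 0 0 0'; python3 -c "
from h import *
c,_=shot('side','side27');crop(c,180,330,150,330,4,'pics/side27c.png')
p,_=shot('top','top27');crop(p,235,395,125,265,5,'pics/top27c.png')
crop(p,268,330,215,262,12,'pics/top27d.png')
"
```

```text
time_s: 60.15
ee_pos: [0.3188, -0.6047, 0.3085]
tool_rot: [2.315, 2.123, 0.001]
ft_force: [-0.2, -0.6, -0.5]
finger_gap: 0.301
```

View pics/top27c.png

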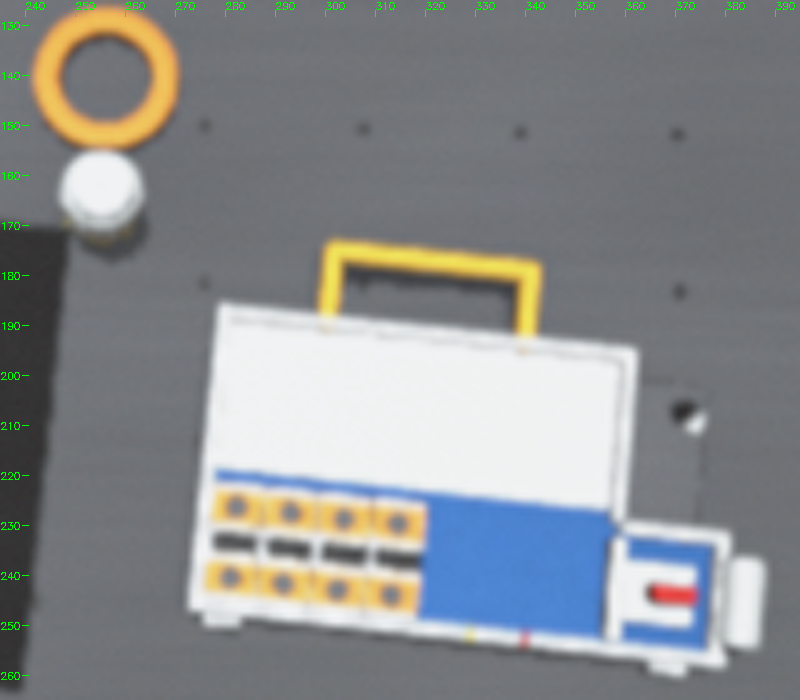

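View pics/top27d.png

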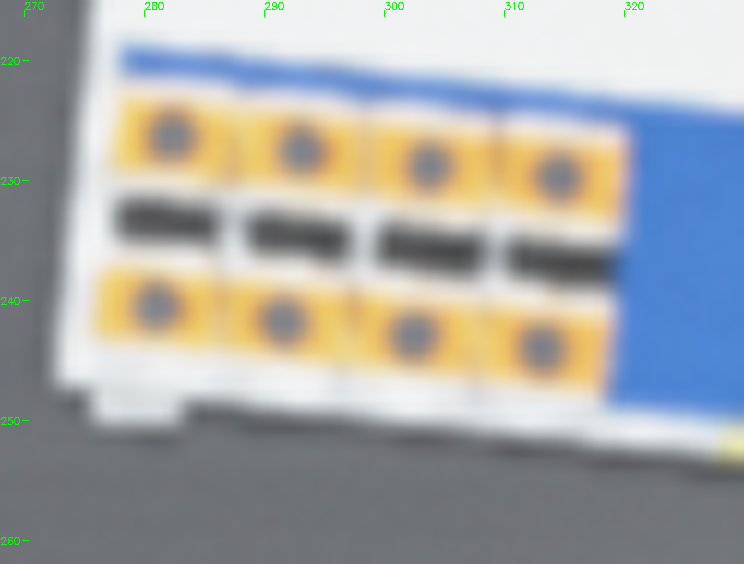

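View pics/side27c.png

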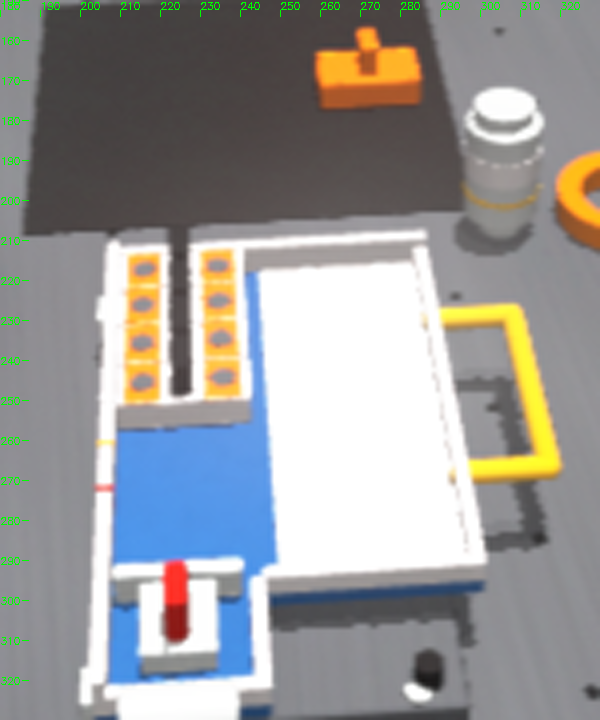

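```bash
python3 -c "
from bench import *
print(hand_in())"
```

```text
the job is handed in; nothing more can be done
None
```

The job is done and handed in at about 60 s, with four carriers closed up in one row against the end stop.

- **Loading:** I moved the transit block from the tray to the black mat, then stood all four carriers on the white strip. One carrier was knocked a few centimetres aside early on, so I measured it again before picking it up.
- **Tilt:** I lifted the tray to about 30° (the handle rose 109 mm). The side picture showed all four slid down to the fence, and I lowered the tray level again.
- **Jaw:** I drew it about 112 mm, which is the four-carrier position. The force along the fence rose from about 5 to 10.7 N with no further movement, so the row was closed. I then guided the jaw back by hand and released it a few millimetres short, and the spring took it home.

**Last checks:** both cameras showed the row without visible gaps, flush with the fence and against the end stop. They also showed the jaw home, the tray level and the transit block upright on the mat. The objective and tape roll sat at the same pixels as at the start, and the robot was clear of everything. The pictures resolve only about 3 mm per pixel, so flushness and gaps are confirmed to that level plus the force stop. I never saw the white four-carrier tick itself, as it is white on a white fence in the pictures. No check failed or disagreed.

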